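Find the heavy side of a grinding wheel and hold it down

TASK

The grinding wheel on the balancing stand is heavier on one side, which cannot be seen. Turn it by hand to find the heavy side by feel, then finish while holding the wheel still by its rim between the fingers with the heavy side straight down, so that the light side at the top can be marked. Do not let go at the end, and leave the other things on the table where they are.

Things in the scene. Friction and masses are not known exactly. Their poses are not given: they have to be found in the camera images.
- stand: Dark steel balancing stand, fixed: base plate 130 x 120 x 12 mm, two upright cheeks 34 mm wide with bearing caps (36 mm diameter) for the wheel's axle. Origin: centre of the underside, z up, x along the axle (-x roughly towards the robot), y in the wheel's plane. Caps and cheeks begin 39 mm either side of the wheel's mid-plane; nothing of it is higher than 138 mm.
- axle (a point): Centre of the horizontal axle, 120 mm above the stand's origin, axes as the stand's. Bearings are stiff: friction 0.07 N m, damping 0.02 N m s/rad. Let go, the wheel creeps down only until its heavy side is some 28 to 55 degrees from straight down, equally far on either side, and sticks there and anywhere nearer; also near heavy side up. It may creep for the first second.
- wheel: Grey stone grinding wheel, 130 mm diameter, 20 mm thick, flat sides, a flange of 44 mm diameter 4 mm proud on each; 0.5 to 0.7 kg. Origin: its centre, on the axle, about which it turns without limit. x along the axle, z from centre to the dark line, turning with it. A hidden slug, 41 mm from the centre, new place each time, pulls with 0.09 to 0.15 N m at most. The rim's top can be pinched from above and swung along its arc.
- wheel_mark (a point): Middle of the dark line (30 x 6 mm, radial) on the side of the wheel at -x of the wheel, 50 mm from the wheel's centre. It serves to see how far the wheel has turned and does not show the heavy side.
- glue_bottle: Bystander: white glue bottle with a pointed cap, 52 mm diameter, 140 mm tall; origin at the centre of its underside, z up.
- tape_roll: Bystander: roll of masking tape lying flat, 98 mm diameter, 24 mm high; origin at the centre of its underside.
- yellow_tin: Bystander: open tin, 66 mm diameter, 74 mm tall; origin at the centre of its underside.

How it is judged:
By the outcome, as a careful person would: the job done as asked, in the order asked, and still so for the second after the job is handed in, while the arm keeps its last pose, push and grip.
It also fails if it takes over 72 s, if anything falls off the work surface, if the arm or the gripper's body presses on something with over 40 N, if the wrist force passes 120 N, or if a joint passes its speed limit or range.

ROBOT

A 6-joint arm with a two-finger parallel gripper is mounted at the origin on a cart in front of the work surface, level with it; the furniture and walls round the work are solid. World frame = base frame: x ahead of the robot, y to its left, z up, the work surface at z = 0. Lengths are in m, angles in rad, forces in N, time in s.
With the tool pointing down it reaches from about 0.3 to 0.825 m from the base axis. Payload 5.4 kg.
Tool frame: the origin (TCP) lies at the very end of the fingers, on their centre line; the grasp point (between the pads) lies 19 mm behind it; z points along the fingers, y is the line along which they close (so a half turn about z gives the same grasp; the last joint's range is limited). The gripper opens to 92 mm and grips with 3 to 60 N. Pads are 20 mm wide; open, the fingers measure 128 mm over their backs; the gripper's body (75 mm by 189 mm) begins 69 mm behind the grasp point.
Start: joints at [0.936, 0.158, 1.597, -0, 1.386, -0.21], TCP at [0.237, 0.524, 0.215] pointing down, gripper open.
Joint ranges: [-2.91, 2.91], [-0.94, 2.29], [0.18, 2.7], [-1.29, 4.43], [0.17, 2.64], [-3, 3]. Speed limits (rad/s): [2.57, 2.57, 3.14, 3.14, 3.14, 3.14].

INTERFACE

Orientations are given as a 3x3 rotation matrix whose columns are the frame's x, y, z axes.
In Python, from plant import bot gives the robot as it stands.
- The arm moves only by the tool carry_out, never from a script. Its argument "rows" is a list of rows, each an object of numbers: "hand": the finger opening in mm, from 0 to 91.9; "dx", "dy", "dz": the shift along the tool's x, y, z in mm; "turn": the turn about the tool's z in rad. In form: [{"hand": .., "dx": .., "dy": .., "dz": .., "turn": ..}, ...]. A call has 1 to 8 rows; each row shifts and turns the commanded pose from where the row before left it, along the tool's axes as they then stand; what a row does not reach is not made up. A row lasts 1/10 s, in which the tool goes at most 50 mm and 8.59 degrees, less where a joint would pass 70% of its speed; a pose out of reach is approached as far as the arm can. A call is refused whole if a number of a shift passes 50 or a number of a turn 0.15, either way. A call with a gripper value outside its range is refused whole. The fingers move at their own pace and stop on an object; "newtons" is the grip in N (left out, the last holds). Time passes only in rows, so rows that do not move let the fingers close. It gives the time, the measured TCP pose, the force, the opening and the grip force at its end, in the units of the state.
- bot.sense(): the state, without advancing time (a new reading comes with each control period).
- bot.grab_frame(name): name is "side" or "top" or "wrist"; returns a dict with "img" (400x640x3 uint8, blue, green, red), "fx", "fy", "cx", "cy" (pixels), "xyz" and "rotation" of the camera in the world; the wrist camera has in their place "T_tool_cam" (4x4, takes a point from camera to tool coordinates, whose origin is the TCP and whose axes are the flange's). Camera axes: x right, y down, z forward; pixel columns grow to the right and rows downward; lengths in m; the calibration is good to about 2 mm. A picture is of the moment at which its call begins: read the wrist's pose just before it. There is no depth.
- bot.finish_job(): hands the job in; it is judged then, once.
The state is a dict: "time_s": time; "q": joint angles; "dq": joint speeds; "tau": joint torques, N m; "tcp_pos": TCP position; "eef_rot": TCP orientation; "ft_force": force on the tool from outside, world axes, zero at the start; "wrist_torque": the same for the moment, N m; "width": finger opening in m; "grasp_force": force on a finger pad.
Only numpy, scipy, OpenCV 4.12 (cv2) and the standard library are available. Lean on these libraries where they do the work, as an engineer would, in place of code of your own. Each camera call takes 0.05 s, during which the arm holds its last target. There are 200 camera calls.

## Working session

There is one attempt and no reset: what is moved stays moved. The work goes in short steps, Python scripts to look and compute and a tool call to move; the robot and the scene stay as the last step left them, time stands still between calls to the robot, and variables do not carry over. Pictures are saved under pics/ and viewed, at most 10 in all, crops included, and the job is handed in when it is done.

Besides the shell and the picture viewer there is one more tool, called after "Emit:" as name([rows], argument=value, ...), one row to a line, values as JSON. carry_out: Moves the arm, as the interface text tells. Its arguments: {"type":"object","properties":{"rows":{"type":"array"},"newtons":{"type":"number"}},"required":["rows"]}

```bash
mkdir -p pics; cat > h.py <<'E'
from plant import bot
import cv2,numpy as np
def shot(n,f):
    g=bot.grab_frame(n); cv2.imwrite('pics/'+f,g['img']); return g
E
python3 - <<'E'
from h import *
np.set_printoptions(precision=4,suppress=True)
s=bot.sense(); print(s['time_s'],s['tcp_pos'],s['eef_rot'],s['width'],s['ft_force'])
for n in('side','top'):
    g=shot(n,n+'1.png'); print({k:v for k,v in g.items() if k!='img'})
E
```

```text
0.0 [0.2366 0.5234 0.2136] [[-0.9111  0.4121 -0.0011]
 [ 0.4121  0.9111 -0.0015]
 [ 0.0004 -0.0018 -1.    ]] 0.09198176415989176 [-0.0279  0.073   0.4608]
{'fx': 425.316002737082, 'fy': 425.316002737082, 'cx': 318.59057877062713, 'cy': 208.26880119035167, 'xyz': array([ 0.0989, -1.0236,  0.6585]), 'rotation': array([[ 0.9055, -0.1964,  0.3762],
       [-0.4244, -0.43  ,  0.7969],
       [ 0.0052, -0.8812, -0.4727]])}
{'fx': 370.12012860404167, 'fy': 370.12012860404167, 'cx': 320.51770941511177, 'cy': 195.17317894627212, 'xyz': array([ 0.5044, -0.1208,  1.0959]), 'rotation': array([[ 0.0234, -0.9988,  0.0421],
       [-0.9997, -0.0231,  0.0063],
       [-0.0053, -0.0422, -0.9991]])}
```

View pics/side1.png

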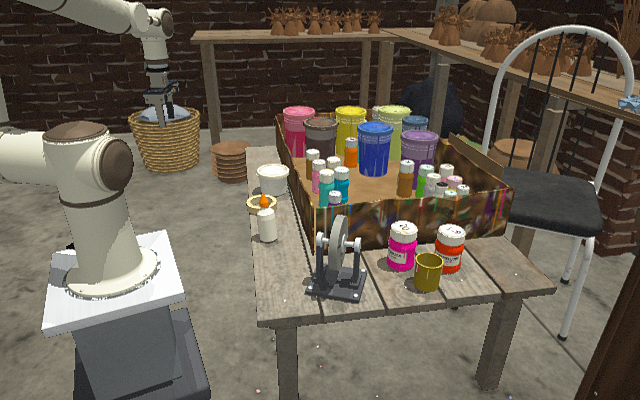

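View pics/top1.png

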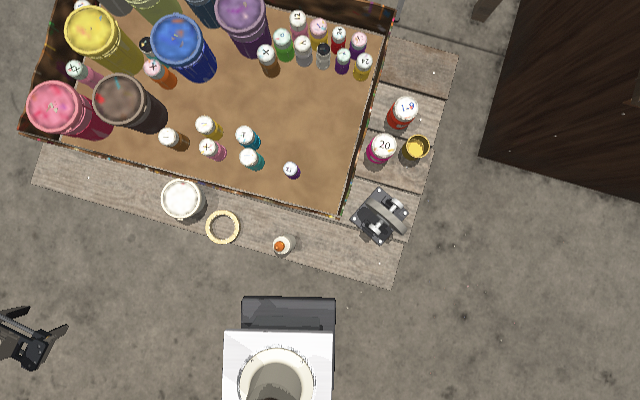

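The side view shows the stand at about (338,265) with the wheel seen nearly edge-on. The top view shows the stand at (380,213), the glue bottle at (283,245), the tape at (222,227) and the tin at (417,147). I'll enlarge the stand in both views.

```bash
python3 - <<'E'
import cv2,numpy as np
a=cv2.imread('pics/side1.png')[205:305,290:390];b=cv2.imread('pics/top1.png')[165:265,330:430]
cv2.imwrite('pics/c1.png',np.hstack([cv2.resize(x,(400,400),interpolation=cv2.INTER_CUBIC) for x in(a,b)]))
E
```

```text
(no output)
```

View pics/c1.png

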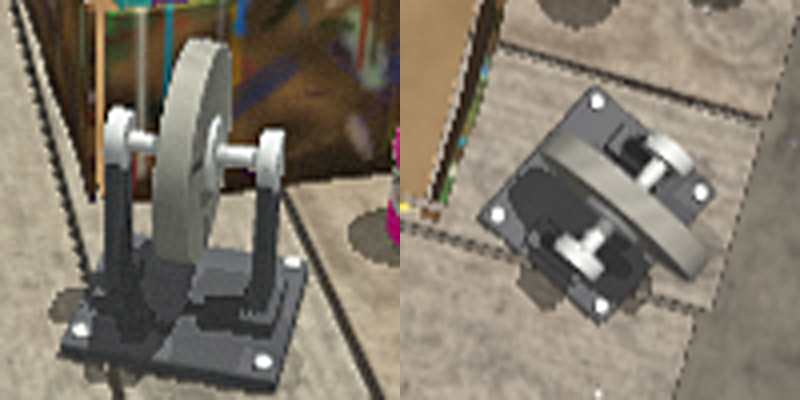

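The crop shows four base screws in the top view, the two caps at about (376,230) and (397,204), and the wheel rim running diagonally. I'll triangulate these.

```bash
cat >> h.py <<'E'
def ray(g,u,v):
    d=g['rotation']@np.array([(u-g['cx'])/g['fx'],(v-g['cy'])/g['fy'],1.]); return np.array(g['xyz']),d/np.linalg.norm(d)
def onz(g,u,v,z):
    o,d=ray(g,u,v); return o+d*(z-o[2])/d[2]
def tri(r1,r2):
    A=0;b=0
    for o,d in(r1,r2):
        P=np.eye(3)-np.outer(d,d);A=A+P;b=b+P@o
    p=np.linalg.solve(A,b); return p,[np.linalg.norm((np.eye(3)-np.outer(d,d))@(p-o)) for o,d in(r1,r2)]
E
python3 - <<'E'
from h import *
np.set_printoptions(precision=4,suppress=True)
s=bot.grab_frame('side');t=bot.grab_frame('top');w=bot.grab_frame('wrist');print(w['T_tool_cam'],w['fx'])
c=lambda u,v:(330+(u-400)/4,165+v/4)
S=lambda u,v:(290+u/4,205+v/4)
sc=np.array([onz(t,*c(*p),.014) for p in[(597,101),(701,191),(601,305),(497,215)]]);print(sc,sc.mean(0))
e=sc[0]-sc[3]+sc[1]-sc[2];print('axle yaw',np.degrees(np.arctan2(e[1],e[0])))
for a,b in[((119,115),(583,255)),((271,135),(668,150))]: print('caps',tri(ray(s,*S(*a)),ray(t,*c(*b))))
print('screw', tri(ray(s,*S(80,330)),ray(t,*c(601,305)))); print(tri(ray(s,*S(80,330)),ray(t,*c(497,215))));print(tri(ray(s,*S(263,361)),ray(t,*c(601,305))));print(tri(ray(s,*S(263,361)),ray(t,*c(701,191))))
w=[onz(t,*c(*p),z) for p,z in[((555,148),.12),((700,265),.12)]];print(w,np.mean(w,0),'rim')
print('bottle',onz(t,283,245,.14),'tape',onz(t,222,227,.02),'tin',onz(t,417,147,.07))
E
```

```text
[[ 0.0006 -0.9647 -0.2633  0.0737]
 [ 1.      0.0005  0.0004  0.0003]
 [-0.0002 -0.2633  0.9647 -0.1712]
 [ 0.      0.      0.      1.    ]] 309.3517546925337
[[ 0.5684 -0.2854  0.014 ]
 [ 0.5044 -0.3623  0.014 ]
 [ 0.4199 -0.2908  0.014 ]
 [ 0.4835 -0.214   0.014 ]] [ 0.4941 -0.2881  0.014 ]
axle yaw -40.1521256799647
caps (array([ 0.4621, -0.2596,  0.1373]), [np.float64(0.0007580259018225078), np.float64(0.000758025901822469)])
caps (array([ 0.5319, -0.3141,  0.1363]), [np.float64(0.0015900179275523155), np.float64(0.001590017927552585)])
screw (array([ 0.4216, -0.2912,  0.0159]), [np.float64(0.0016187594466870907), np.float64(0.0016187594466871976)])
(array([ 0.4707, -0.2151, -0.0556]), [np.float64(0.012454506770669563), np.float64(0.012454506770669565)])
(array([ 0.467 , -0.3214,  0.0038]), [np.float64(0.05594932638297032), np.float64(0.05594932638297032)])
(array([ 0.5057, -0.3624,  0.0168]), [np.float64(0.0014845529568016562), np.float64(0.0014845529568019136)])
[array([ 0.5305, -0.2422,  0.12  ]), array([ 0.4559, -0.3386,  0.12  ])] [ 0.4932 -0.2904  0.12  ] rim
bottle [ 0.4142 -0.0214  0.14  ] tape [0.4507 0.1697 0.02  ] tin [ 0.6881 -0.38    0.07  ]
```

```bash
cat > plan.py <<'E'
from h import *
import json
def plan(way,yaw_to=None,step=40,n=None,**kw):
    s=bot.sense(); p=np.array(s['tcp_pos']);R=s['eef_rot']; yaw=np.arctan2(R[1,1],R[0,1])
    pts=[p]
    for w in way:
        a=pts[-1];k=max(1,int(np.ceil(np.linalg.norm(np.array(w)-a)*1000/step))); pts+= [a+(np.array(w)-a)*(i+1)/k for i in range(k)]
    N=len(pts)-1; rows=[]
    tot=0 if yaw_to is None else (np.radians(yaw_to)-yaw)
    for i in range(N):
        y0=yaw+tot*i/N; Y=np.array([np.cos(y0),np.sin(y0),0]);X=np.array([-Y[1],Y[0],0]);Z=np.array([0,0,-1.])
        d=(pts[i+1]-pts[i])*1000
        rows.append(dict(dx=int(round(d@X)),dy=int(round(d@Y)),dz=int(round(d@Z)),turn=round(-tot/N,3)))
    for i in range(0,N,8): print(json.dumps(rows[i:i+8]))
E
python3 - <<'E'
from plan import *
plan([(.39,.15,.25),(.37,-.187,.25)],-39)
E
```

```text
[{"dx": -27, "dy": -25, "dz": -3, "turn": 0.091}, {"dx": -29, "dy": -23, "dz": -3, "turn": 0.091}, {"dx": -31, "dy": -20, "dz": -3, "turn": 0.091}, {"dx": -33, "dy": -17, "dz": -3, "turn": 0.091}, {"dx": -34, "dy": -14, "dz": -3, "turn": 0.091}, {"dx": -35, "dy": -11, "dz": -3, "turn": 0.091}, {"dx": -36, "dy": -8, "dz": -3, "turn": 0.091}, {"dx": -36, "dy": -4, "dz": -3, "turn": 0.091}]
[{"dx": -37, "dy": -1, "dz": -3, "turn": 0.091}, {"dx": -37, "dy": 2, "dz": -3, "turn": 0.091}, {"dx": -36, "dy": 6, "dz": -3, "turn": 0.091}, {"dx": -37, "dy": -7, "dz": 0, "turn": 0.091}, {"dx": -37, "dy": -4, "dz": 0, "turn": 0.091}, {"dx": -38, "dy": -1, "dz": 0, "turn": 0.091}, {"dx": -37, "dy": 3, "dz": 0, "turn": 0.091}, {"dx": -37, "dy": 6, "dz": 0, "turn": 0.091}]
[{"dx": -36, "dy": 10, "dz": 0, "turn": 0.091}, {"dx": -35, "dy": 13, "dz": 0, "turn": 0.091}, {"dx": -34, "dy": 16, "dz": 0, "turn": 0.091}, {"dx": -32, "dy": 19, "dz": 0, "turn": 0.091}]
```

Emit:
carry_out([
  {"dx": -27,"dy": -25,"dz": -3,"turn": 0.091},
  {"dx": -29,"dy": -23,"dz": -3,"turn": 0.091},
  {"dx": -31,"dy": -20,"dz": -3,"turn": 0.091},
  {"dx": -33,"dy": -17,"dz": -3,"turn": 0.091},
  {"dx": -34,"dy": -14,"dz": -3,"turn": 0.091},
  {"dx": -35,"dy": -11,"dz": -3,"turn": 0.091},
  {"dx": -36,"dy": -8,"dz": -3,"turn": 0.091},
  {"dx": -36,"dy": -4,"dz": -3,"turn": 0.091},
])

```text
$.rows[0]: bad value
```

Emit:
carry_out([
  {"dx": -37,"dy": -1,"dz": -3,"turn": 0.091},
  {"dx": -37,"dy": 2,"dz": -3,"turn": 0.091},
  {"dx": -36,"dy": 6,"dz": -3,"turn": 0.091},
  {"dx": -37,"dy": -7,"dz": 0,"turn": 0.091},
  {"dx": -37,"dy": -4,"dz": 0,"turn": 0.091},
  {"dx": -38,"dy": -1,"dz": 0,"turn": 0.091},
  {"dx": -37,"dy": 3,"dz": 0,"turn": 0.091},
  {"dx": -37,"dy": 6,"dz": 0,"turn": 0.091},
])

```text
$.rows[0]: bad value
```

Emit:
carry_out([
  {"dx": -36,"dy": 10,"dz": 0,"turn": 0.091},
  {"dx": -35,"dy": 13,"dz": 0,"turn": 0.091},
  {"dx": -34,"dy": 16,"dz": 0,"turn": 0.091},
  {"dx": -32,"dy": 19,"dz": 0,"turn": 0.091},
  {"dx": 0},
])

```text
$.rows[0]: bad value
```

```bash
python3 - <<'E'
from h import *
import json
s=bot.sense();g=shot('wrist','w1.png')
json.dump(dict(p=list(map(float,s['tcp_pos'])),R=np.array(s['eef_rot']).tolist(),T=np.array(g['T_tool_cam']).tolist(),K=[g['fx'],g['fy'],g['cx'],g['cy']]),open('w1.json','w'))
print(s['time_s'],s['tcp_pos'],s['q'],s['ft_force'],np.degrees(np.arctan2(s['eef_rot'][1][1],s['eef_rot'][0][1])))
E
```

```text
0.25 [0.23681819 0.52364155 0.21413937] [ 9.35906117e-01  1.58710474e-01  1.59757297e+00 -1.55804925e-05
  1.38618064e+00 -2.10104145e-01] [-0.15127858  0.0217065   0.00280448] 65.66171959298971
```

View pics/w1.png

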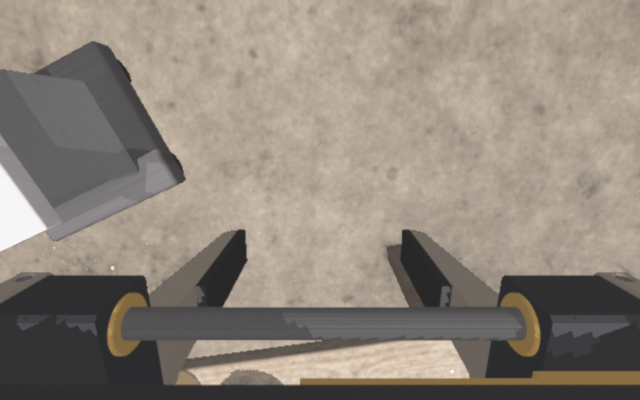

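That call was refused because every row needs all of the keys. The picture shows only the open fingers over the floor, with the tips at about row 244. I'll resend with "hand" included.

Emit:
carry_out([
  {"hand": 91,"dx": -27,"dy": -25,"dz": -3,"turn": 0.091},
  {"hand": 91,"dx": -29,"dy": -23,"dz": -3,"turn": 0.091},
  {"hand": 91,"dx": -31,"dy": -20,"dz": -3,"turn": 0.091},
  {"hand": 91,"dx": -33,"dy": -17,"dz": -3,"turn": 0.091},
  {"hand": 91,"dx": -34,"dy": -14,"dz": -3,"turn": 0.091},
  {"hand": 91,"dx": -35,"dy": -11,"dz": -3,"turn": 0.091},
  {"hand": 91,"dx": -36,"dy": -8,"dz": -3,"turn": 0.091},
  {"hand": 91,"dx": -36,"dy": -4,"dz": -3,"turn": 0.091},
])

```text
time_s: 1.1
tcp_pos: [0.3495, 0.2504, 0.2388]
eef_rot: [[-0.403, 0.915, 0.0], [0.915, 0.403, 0.0], [-0.0, 0.0, -1.0]]
ft_force: [0.3, -0.5, 0.5]
width: 0.0914
grasp_force: 0.0
```

Emit:
carry_out([
  {"hand": 91,"dx": -37,"dy": -1,"dz": -3,"turn": 0.091},
  {"hand": 91,"dx": -37,"dy": 2,"dz": -3,"turn": 0.091},
  {"hand": 91,"dx": -36,"dy": 6,"dz": -3,"turn": 0.091},
  {"hand": 91,"dx": -37,"dy": -7,"dz": 0,"turn": 0.091},
  {"hand": 91,"dx": -37,"dy": -4,"dz": 0,"turn": 0.091},
  {"hand": 91,"dx": -38,"dy": -1,"dz": 0,"turn": 0.091},
  {"hand": 91,"dx": -37,"dy": 3,"dz": 0,"turn": 0.091},
  {"hand": 91,"dx": -37,"dy": 6,"dz": 0,"turn": 0.091},
])

```text
time_s: 1.9
tcp_pos: [0.3811, -0.0391, 0.2478]
eef_rot: [[0.309, 0.951, 0.001], [0.951, -0.309, -0.0], [-0.0, 0.001, -1.0]]
ft_force: [0.7, 0.0, -0.3]
width: 0.0909
grasp_force: 0.0
```

Emit:
carry_out([
  {"hand": 91,"dx": -36,"dy": 10,"dz": 0,"turn": 0.091},
  {"hand": 91,"dx": -35,"dy": 13,"dz": 0,"turn": 0.091},
  {"hand": 91,"dx": -34,"dy": 16,"dz": 0,"turn": 0.091},
  {"hand": 91,"dx": -32,"dy": 19,"dz": 0,"turn": 0.091},
  {"hand": 91,"dx": 0,"dy": 0,"dz": 0,"turn": 0},
])

```text
time_s: 2.4
tcp_pos: [0.374, -0.1903, 0.2476]
eef_rot: [[0.629, 0.777, -0.0], [0.777, -0.629, -0.001], [-0.001, 0.0, -1.0]]
ft_force: [-1.0, 0.8, -1.1]
width: 0.0909
grasp_force: 0.0
```

```bash
python3 - <<'E'
from h import *
import json
s=bot.sense();g=shot('wrist','w2.png')
json.dump(dict(p=list(map(float,s['tcp_pos'])),R=np.array(s['eef_rot']).tolist(),T=np.array(g['T_tool_cam']).tolist(),K=[g['fx'],g['fy'],g['cx'],g['cy']]),open('w2.json','w'))
print(s['time_s'],s['tcp_pos'],s['q'],s['ft_force'],np.degrees(np.arctan2(s['eef_rot'][1][1],s['eef_rot'][0][1])))
E
```

```text
2.4 [ 0.37397922 -0.19031701  0.24756968] [-7.59678731e-01 -2.88836226e-01  1.95723060e+00 -1.04672125e-03
  1.47284063e+00 -7.92116883e-02] [-1.04258524  0.78013984 -1.05467556] -38.982026685957486
```

View pics/w2.png

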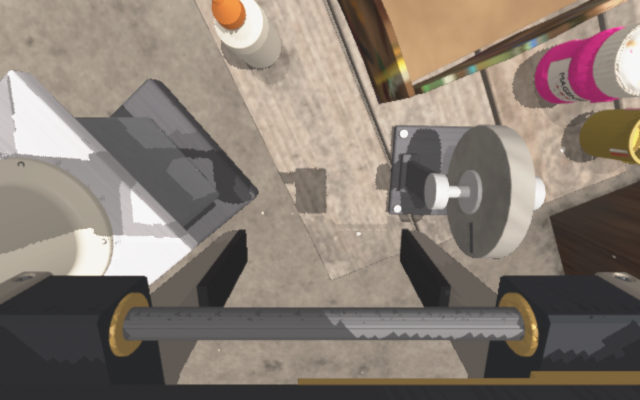

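The wrist view shows the wheel with its hub at about (466,192), screws at (404,134) and (398,209), the near cap at (437,190), and the mark at (472,237) pointing towards tool −x, roughly horizontal. I'll compute the pose from this view.

```bash
cat >> h.py <<'E'
import json
def wcam(j):
    p,R,T=np.array(j['p']),np.array(j['R']),np.array(j['T']);M=R@T[:3,:3]
    return dict(zip(('fx','fy','cx','cy'),j['K']),xyz=p+R@T[:3,3],rotation=M)
def cal(): 
    s=bot.sense();g=bot.grab_frame('wrist');return wcam(dict(p=s['tcp_pos'],R=s['eef_rot'],T=g['T_tool_cam'],K=[g[k] for k in('fx','fy','cx','cy')])),g['img']
def proj(g,P):
    c=g['rotation'].T@(np.array(P)-g['xyz']); return g['fx']*c[0]/c[2]+g['cx'],g['fy']*c[1]/c[2]+g['cy']
E
python3 - <<'E'
from h import *
np.set_printoptions(precision=4,suppress=True)
g=wcam(json.load(open('w2.json')));t=bot.grab_frame('top')
a,b=onz(g,404,134,.014),onz(g,398,209,.014);print('screws -x side',a,b)
d=a-b;print('axle yaw',np.degrees(np.arctan2(d[1],d[0]))-90)
print('tri screw',tri(ray(g,404,134),ray(t,354.25,218.75)),tri(ray(g,398,209),ray(t,380.25,241.25)))
# stand centre: screws 100mm-ish pattern => use yaw and midpoint from top screws; predict features
for yaw in(-38.,-39,-40,-41):
  ax=np.array([np.cos(np.radians(yaw)),np.sin(np.radians(yaw)),0]);pl=np.array([-ax[1],ax[0],0])
  C=np.array([.4955,-.288,.12]); f=C-.010*ax
  print(yaw,[np.round(proj(g,f+.065*(np.cos(q)*pl+np.sin(q)*np.array([0,0,1]))),1) for q in np.radians([0,90,180,270])],'hub',np.round(proj(g,C-.014*ax),1),'cap',np.round(proj(g,C-.045*ax),1))
  o,dd=ray(g,472,237);P=o+dd*((f-o)@ax)/(dd@ax)-f;print('   mark r',np.linalg.norm(P),'ang from up toward +y',np.degrees(np.arctan2(P@pl,P[2])))
E
```

```text
screws -x side [ 0.4872 -0.2157  0.014 ] [ 0.423 -0.293  0.014]
axle yaw -39.69269317179436
tri screw (array([ 0.484 , -0.2122,  0.0324]), [np.float64(0.0002834965763247874), np.float64(0.0002834965763248374)]) (array([ 0.4219, -0.2885,  0.0264]), [np.float64(0.0010636678009952013), np.float64(0.0010636678009952087)])
-38.0 [array([477. , 125.5]), array([507.1, 212.4]), array([462.9, 252.7]), array([444.7, 179.6])] hub [465.5 192.7] cap [434.3 193.2]
   mark r 0.043871276651611606 ang from up toward +y -69.99126509461044
-39 [array([478.2, 125.3]), array([507.1, 212.2]), array([461.8, 252.6]), array([444.7, 179.4])] hub [465.5 192.4] cap [434.4 192.4]
   mark r 0.043998407135756895 ang from up toward +y -68.10696611360781
-40 [array([479.5, 125.1]), array([507.1, 211.9]), array([460.7, 252.4]), array([444.8, 179.3])] hub [465.6 192.2] cap [434.5 191.7]
   mark r 0.044183219377395486 ang from up toward +y -66.28666892462832
-41 [array([480.7, 124.9]), array([507.2, 211.7]), array([459.7, 252.2]), array([444.8, 179.1])] hub [465.6 192. ] cap [434.6 190.9]
   mark r 0.04442120301247989 ang from up toward +y -64.53148402079623
```

```bash
python3 - <<'E'
from plan import *
plan([(.4955,-.288,.245),(.4955,-.288,.165)],-39.5)
E
```

```text
[{"dx": -1, "dy": 39, "dz": 1, "turn": 0.002}, {"dx": -1, "dy": 39, "dz": 1, "turn": 0.002}, {"dx": -1, "dy": 39, "dz": 1, "turn": 0.002}, {"dx": 0, "dy": 39, "dz": 1, "turn": 0.002}, {"dx": 0, "dy": 0, "dz": 40, "turn": 0.002}, {"dx": 0, "dy": 0, "dz": 40, "turn": 0.002}]
```

Emit:
carry_out([
  {"hand": 70,"dx": -1,"dy": 39,"dz": 1,"turn": 0.002},
  {"hand": 70,"dx": -1,"dy": 39,"dz": 1,"turn": 0.002},
  {"hand": 70,"dx": -1,"dy": 39,"dz": 1,"turn": 0.002},
  {"hand": 70,"dx": 0,"dy": 39,"dz": 1,"turn": 0.003},
  {"hand": 70,"dx": 0,"dy": 0,"dz": 30,"turn": 0},
  {"hand": 70,"dx": 0,"dy": 0,"dz": 25,"turn": 0},
  {"hand": 70,"dx": 0,"dy": 0,"dz": 0,"turn": 0},
  {"hand": 70,"dx": 0,"dy": 0,"dz": 0,"turn": 0},
])

```text
time_s: 3.3
tcp_pos: [0.4946, -0.2858, 0.189]
eef_rot: [[0.63, 0.777, -0.0], [0.777, -0.63, 0.001], [0.0, -0.001, -1.0]]
ft_force: [0.5, -0.4, 0.8]
width: 0.0701
grasp_force: 0.0
```

```bash
python3 - <<'E'
from h import *
np.set_printoptions(precision=4,suppress=True)
g,im=cal();cv2.imwrite('pics/w3.png',im);s=bot.sense();print(s['tcp_pos'],s['ft_force'],s['wrist_torque'])
ax=np.array([np.cos(np.radians(-39.5)),np.sin(np.radians(-39.5)),0]);C=np.array([.4955,-.288,.12])
print([np.round(proj(g,C+[0,0,.065]+k*ax)) for k in(-.01,.01)])
E
```

```text
[ 0.4951 -0.2866  0.1902] [-0.2568 -1.0294  0.7909] [-0.0832  0.0668 -0.0196]
[array([310., 243.]), array([343., 244.])]
```

View pics/w3.png

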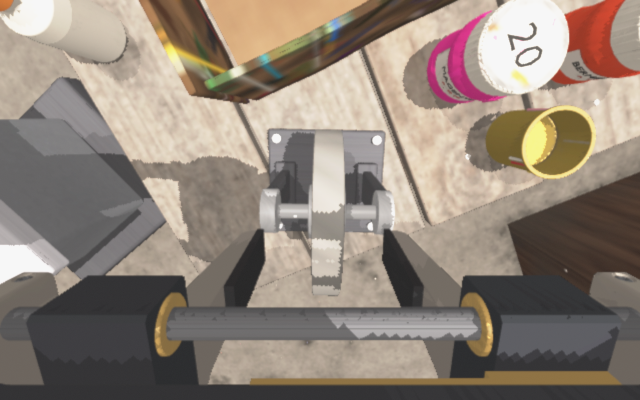

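The rim is at columns 312–344 near row 243, centred between the fingers (264 and 384) and matching the prediction of 310–343. I'll go down and pinch.

Emit:
carry_out([
  {"hand": 70,"dx": -1,"dy": 1,"dz": 20,"turn": 0},
  {"hand": 70,"dx": 0,"dy": 0,"dz": 15,"turn": 0},
  {"hand": 40,"dx": 0,"dy": 0,"dz": 0,"turn": 0},
  {"hand": 26,"dx": 0,"dy": 0,"dz": 0,"turn": 0},
  {"hand": 10,"dx": 0,"dy": 0,"dz": 0,"turn": 0},
  {"hand": 10,"dx": 0,"dy": 0,"dz": 0,"turn": 0},
  {"hand": 10,"dx": 0,"dy": 0,"dz": 0,"turn": 0},
  {"hand": 10,"dx": 0,"dy": 0,"dz": 0,"turn": 0},
], newtons=20)

```text
time_s: 4.15
tcp_pos: [0.4946, -0.2886, 0.1539]
eef_rot: [[0.631, 0.776, 0.0], [0.776, -0.631, -0.0], [-0.0, 0.0, -1.0]]
ft_force: [0.3, 0.0, 0.7]
width: 0.0242
grasp_force: 0.0
```

```bash
cat >> h.py <<'E'
AX=np.array([np.cos(np.radians(-39.5)),np.sin(np.radians(-39.5)),0]);PL=np.array([-AX[1],AX[0],0]);UP=np.array([0,0,1.]);C=np.array([.4955,-.288,.12])
def meas(n=6,log=True):
    F=[];T=[]
    for i in range(n):
        if i: bot.grab_frame('top')
        s=bot.sense();F.append(s['ft_force']);T.append(s['wrist_torque'])
    F=np.array(F);f=F.mean(0);p=np.array(s['tcp_pos'])+.019*UP-C
    th=np.degrees(np.arctan2(p@PL,p@UP));r=np.hypot(p@PL,p@UP)
    tang=np.cos(np.radians(th))*PL-np.sin(np.radians(th))*UP; rad=p/np.linalg.norm(p)
    d=dict(t=s['time_s'],th=round(th,2),r=round(r*1000,1),Ft=round(f@tang,2),sd=round((F@tang).std(),2),Fr=round(f@rad,2),Fax=round(f@AX,2),M=round(f@tang*r,4),wt=round(np.mean(T,0)@AX,3),w=round(s['width']*1000,1),g=round(s['grasp_force'],1))
    print(d)
    if log: open('log.txt','a').write(json.dumps(d,default=float)+'\n')
E
python3 -c "
from h import *
meas()"
```

```text
{'t': 4.4, 'th': np.float64(-1.24), 'r': np.float64(52.9), 'Ft': np.float64(-0.07), 'sd': np.float64(0.36), 'Fr': np.float64(-0.87), 'Fax': np.float64(4.24), 'M': np.float64(-0.0037), 'wt': np.float64(-0.096), 'w': 20.0, 'g': 20.0}
```

Emit:
carry_out([
  {"hand": 10,"dx": 4.6,"dy": 1,"dz": 0.2,"turn": 0},
  {"hand": 10,"dx": 4.6,"dy": 0,"dz": 0.6,"turn": 0},
  {"hand": 10,"dx": 4.5,"dy": 0,"dz": 1.0,"turn": 0},
  {"hand": 10,"dx": 4.4,"dy": 0,"dz": 1.4,"turn": 0},
])

```text
time_s: 4.8
tcp_pos: [0.505, -0.277, 0.1515]
eef_rot: [[0.631, 0.775, -0.004], [0.775, -0.631, -0.004], [-0.005, -0.001, -1.0]]
ft_force: [-8.3, -4.2, 6.1]
width: 0.02
grasp_force: 20.0
```

```bash
python3 -c "
from h import *
meas(1);meas(6)"
```

```text
{'t': 4.8, 'th': np.float64(16.09), 'r': np.float64(52.6), 'Ft': np.float64(-9.86), 'sd': np.float64(0.0), 'Fr': np.float64(3.48), 'Fax': np.float64(-3.69), 'M': np.float64(-0.5183), 'wt': np.float64(-1.876), 'w': 20.0, 'g': 20.0}
{'t': 5.05, 'th': np.float64(16.77), 'r': np.float64(52.6), 'Ft': np.float64(-7.8), 'sd': np.float64(1.09), 'Fr': np.float64(3.12), 'Fax': np.float64(-2.19), 'M': np.float64(-0.4101), 'wt': np.float64(-1.601), 'w': 19.9, 'g': 20.0}
```

Emit:
carry_out([
  {"hand": 10,"dx": 4.3,"dy": 0,"dz": 1.8,"turn": 0},
  {"hand": 10,"dx": 4.1,"dy": 0,"dz": 2.1,"turn": 0},
  {"hand": 10,"dx": 3.9,"dy": 0,"dz": 2.5,"turn": 0},
  {"hand": 10,"dx": 3.7,"dy": 0,"dz": 2.8,"turn": 0},
])

```text
time_s: 5.45
tcp_pos: [0.5159, -0.2641, 0.1431]
eef_rot: [[0.631, 0.776, -0.002], [0.776, -0.631, -0.003], [-0.004, 0.0, -1.0]]
ft_force: [-6.4, -1.3, 9.7]
width: 0.0198
grasp_force: 20.0
```

```bash
python3 -c "
from h import *
meas(1);meas(6)"
```

```text
{'t': 5.45, 'th': np.float64(36.78), 'r': np.float64(52.6), 'Ft': np.float64(-9.86), 'sd': np.float64(0.0), 'Fr': np.float64(4.66), 'Fax': np.float64(-4.17), 'M': np.float64(-0.5184), 'wt': np.float64(-1.369), 'w': 19.8, 'g': 20.0}
{'t': 5.7, 'th': np.float64(37.55), 'r': np.float64(52.6), 'Ft': np.float64(-7.95), 'sd': np.float64(1.43), 'Fr': np.float64(3.76), 'Fax': np.float64(-2.33), 'M': np.float64(-0.4179), 'wt': np.float64(-1.128), 'w': 20.2, 'g': 20.0}
```

Emit:
carry_out([
  {"hand": 10,"dx": -3.7,"dy": 0,"dz": -2.8,"turn": 0},
  {"hand": 10,"dx": -3.9,"dy": 0,"dz": -2.5,"turn": 0},
  {"hand": 10,"dx": -4.1,"dy": 0,"dz": -2.1,"turn": 0},
  {"hand": 10,"dx": -4.3,"dy": 0,"dz": -1.8,"turn": 0},
])

```text
time_s: 6.1
tcp_pos: [0.5075, -0.274, 0.1499]
eef_rot: [[0.631, 0.776, 0.002], [0.776, -0.631, 0.002], [0.003, 0.0, -1.0]]
ft_force: [5.9, 1.6, -4.9]
width: 0.02
grasp_force: 20.0
```

```bash
python3 -c "
from h import *
meas(1);meas(6)"
```

```text
{'t': 6.1, 'th': np.float64(20.62), 'r': np.float64(52.3), 'Ft': np.float64(6.36), 'sd': np.float64(0.0), 'Fr': np.float64(-2.8), 'Fax': np.float64(3.52), 'M': np.float64(0.3323), 'wt': np.float64(1.078), 'w': 20.0, 'g': 20.0}
{'t': 6.35, 'th': np.float64(19.8), 'r': np.float64(52.2), 'Ft': np.float64(4.59), 'sd': np.float64(0.9), 'Fr': np.float64(-1.19), 'Fax': np.float64(2.54), 'M': np.float64(0.2401), 'wt': np.float64(0.921), 'w': 20.2, 'g': 20.0}
```

Emit:
carry_out([
  {"hand": 10,"dx": -4.4,"dy": 0,"dz": -1.4,"turn": 0},
  {"hand": 10,"dx": -4.5,"dy": 0,"dz": -1.0,"turn": 0},
  {"hand": 10,"dx": -4.6,"dy": 0,"dz": -0.6,"turn": 0},
  {"hand": 10,"dx": -4.6,"dy": 0,"dz": -0.2,"turn": 0},
], newtons=8)

```text
time_s: 6.75
tcp_pos: [0.4947, -0.2892, 0.1537]
eef_rot: [[0.631, 0.776, -0.001], [0.776, -0.631, 0.001], [0.0, -0.001, -1.0]]
ft_force: [2.4, 1.4, -1.2]
width: 0.0201
grasp_force: 8.0
```

```bash
python3 -c "
from h import *
meas(1);meas(6)"
```

```text
{'t': 6.75, 'th': np.float64(-1.54), 'r': np.float64(52.7), 'Ft': np.float64(2.56), 'sd': np.float64(0.0), 'Fr': np.float64(-1.27), 'Fax': np.float64(0.92), 'M': np.float64(0.135), 'wt': np.float64(0.633), 'w': 20.1, 'g': 8.0}
{'t': 7.0, 'th': np.float64(-2.11), 'r': np.float64(52.7), 'Ft': np.float64(0.32), 'sd': np.float64(1.51), 'Fr': np.float64(0.31), 'Fax': np.float64(-0.57), 'M': np.float64(0.0168), 'wt': np.float64(0.051), 'w': 20.1, 'g': 8.0}
```

Emit:
carry_out([
  {"hand": 10,"dx": -4.6,"dy": 0,"dz": 0.2,"turn": 0},
  {"hand": 10,"dx": -4.6,"dy": 0,"dz": 0.6,"turn": 0},
  {"hand": 10,"dx": -4.5,"dy": 0,"dz": 1.0,"turn": 0},
  {"hand": 10,"dx": -4.4,"dy": 0,"dz": 1.4,"turn": 0},
])

```text
time_s: 7.4
tcp_pos: [0.4834, -0.3028, 0.15]
eef_rot: [[0.631, 0.776, -0.001], [0.776, -0.631, 0.001], [0.001, -0.001, -1.0]]
ft_force: [0.6, 4.2, 0.6]
width: 0.0203
grasp_force: 8.0
```

```bash
python3 -c "
from h import *
meas(1);meas(6)"
```

```text
{'t': 7.4, 'th': np.float64(-21.35), 'r': np.float64(52.6), 'Ft': np.float64(3.62), 'sd': np.float64(0.0), 'Fr': np.float64(-0.74), 'Fax': np.float64(-2.24), 'M': np.float64(0.1904), 'wt': np.float64(0.781), 'w': 20.3, 'g': 8.0}
{'t': 7.65, 'th': np.float64(-22.01), 'r': np.float64(52.6), 'Ft': np.float64(1.01), 'sd': np.float64(1.61), 'Fr': np.float64(-1.85), 'Fax': np.float64(-2.58), 'M': np.float64(0.0531), 'wt': np.float64(0.334), 'w': 19.8, 'g': 8.0}
```

Emit:
carry_out([
  {"hand": 10,"dx": -4.3,"dy": 0,"dz": 1.8,"turn": 0},
  {"hand": 10,"dx": -4.1,"dy": 0,"dz": 2.1,"turn": 0},
  {"hand": 10,"dx": -3.9,"dy": 0,"dz": 2.5,"turn": 0},
  {"hand": 10,"dx": -3.7,"dy": 0,"dz": 2.8,"turn": 0},
])

```text
time_s: 8.05
tcp_pos: [0.4735, -0.3146, 0.1411]
eef_rot: [[0.631, 0.776, -0.001], [0.776, -0.631, 0.002], [0.001, -0.002, -1.0]]
ft_force: [-0.5, 7.0, 1.2]
width: 0.0203
grasp_force: 8.0
```

```bash
python3 -c "
from h import *
meas(1);meas(6)"
```

```text
{'t': 8.05, 'th': np.float64(-40.71), 'r': np.float64(52.9), 'Ft': np.float64(4.62), 'sd': np.float64(0.0), 'Fr': np.float64(-2.39), 'Fax': np.float64(-4.79), 'M': np.float64(0.2442), 'wt': np.float64(0.859), 'w': 20.3, 'g': 8.0}
{'t': 8.3, 'th': np.float64(-41.42), 'r': np.float64(52.9), 'Ft': np.float64(1.77), 'sd': np.float64(1.45), 'Fr': np.float64(-2.68), 'Fax': np.float64(-4.54), 'M': np.float64(0.0937), 'wt': np.float64(0.548), 'w': 19.8, 'g': 8.0}
```

Emit:
carry_out([
  {"hand": 10,"dx": 3.7,"dy": 0,"dz": -2.8,"turn": 0},
  {"hand": 10,"dx": 3.9,"dy": 0,"dz": -2.5,"turn": 0},
  {"hand": 10,"dx": 4.1,"dy": 0,"dz": -2.1,"turn": 0},
  {"hand": 10,"dx": 4.3,"dy": 0,"dz": -1.8,"turn": 0},
])

```text
time_s: 8.7
tcp_pos: [0.4826, -0.3038, 0.1506]
eef_rot: [[0.631, 0.776, -0.003], [0.776, -0.631, -0.001], [-0.003, -0.002, -1.0]]
ft_force: [-7.6, -0.2, -1.4]
width: 0.0199
grasp_force: 8.0
```

```bash
python3 -c "
from h import *
meas(1);meas(6)"
```

```text
{'t': 8.7, 'th': np.float64(-22.3), 'r': np.float64(53.6), 'Ft': np.float64(-5.16), 'sd': np.float64(0.0), 'Fr': np.float64(0.65), 'Fax': np.float64(-5.73), 'M': np.float64(-0.2768), 'wt': np.float64(-1.026), 'w': 19.9, 'g': 8.0}
{'t': 8.95, 'th': np.float64(-21.54), 'r': np.float64(53.6), 'Ft': np.float64(-2.25), 'sd': np.float64(1.58), 'Fr': np.float64(1.53), 'Fax': np.float64(-6.27), 'M': np.float64(-0.1209), 'wt': np.float64(-0.702), 'w': 20.3, 'g': 8.0}
```

Emit:
carry_out([
  {"hand": 10,"dx": 4.4,"dy": 0,"dz": -1.4,"turn": 0},
  {"hand": 10,"dx": 4.5,"dy": 0,"dz": -1.0,"turn": 0},
  {"hand": 10,"dx": 4.6,"dy": 0,"dz": -0.6,"turn": 0},
  {"hand": 10,"dx": 4.6,"dy": 0,"dz": -0.2,"turn": 0},
])

```text
time_s: 9.35
tcp_pos: [0.494, -0.2902, 0.1545]
eef_rot: [[0.631, 0.776, -0.003], [0.776, -0.631, -0.002], [-0.004, -0.001, -1.0]]
ft_force: [-8.7, -0.1, 2.1]
width: 0.0202
grasp_force: 8.0
```

```bash
python3 -c "
from h import *
meas(1);meas(6)"
```

```text
{'t': 9.35, 'th': np.float64(-2.79), 'r': np.float64(53.6), 'Ft': np.float64(-5.54), 'sd': np.float64(0.0), 'Fr': np.float64(2.33), 'Fax': np.float64(-6.65), 'M': np.float64(-0.2967), 'wt': np.float64(-1.223), 'w': 20.2, 'g': 8.0}
{'t': 9.6, 'th': np.float64(-1.98), 'r': np.float64(53.6), 'Ft': np.float64(-3.25), 'sd': np.float64(1.34), 'Fr': np.float64(2.4), 'Fax': np.float64(-6.84), 'M': np.float64(-0.1742), 'wt': np.float64(-0.89), 'w': 20.4, 'g': 8.0}
```

Emit:
carry_out([
  {"hand": 10,"dx": -2.31,"dy": -1,"dz": 0.1,"turn": 0},
  {"hand": 10,"dx": -2.31,"dy": 0,"dz": 0.1,"turn": 0},
  {"hand": 10,"dx": -2.29,"dy": 0,"dz": 0.3,"turn": 0},
  {"hand": 10,"dx": -2.29,"dy": 0,"dz": 0.3,"turn": 0},
])

```text
time_s: 10.0
tcp_pos: [0.4892, -0.2959, 0.1533]
eef_rot: [[0.631, 0.776, 0.002], [0.776, -0.631, -0.001], [0.001, 0.002, -1.0]]
ft_force: [0.6, 3.3, 0.8]
width: 0.0203
grasp_force: 8.0
```

Emit:
carry_out([
  {"hand": 10,"dx": -2.26,"dy": 0,"dz": 0.5,"turn": 0},
  {"hand": 10,"dx": -2.26,"dy": 0,"dz": 0.5,"turn": 0},
])

```text
time_s: 10.2
tcp_pos: [0.4861, -0.2995, 0.152]
eef_rot: [[0.631, 0.776, 0.001], [0.776, -0.631, -0.001], [0.0, 0.001, -1.0]]
ft_force: [1.6, 2.5, 0.8]
width: 0.0198
grasp_force: 8.0
```

Emit:
carry_out([
  {"hand": 10,"dx": -2.21,"dy": 0,"dz": 0.7,"turn": 0},
  {"hand": 10,"dx": -2.21,"dy": 0,"dz": 0.7,"turn": 0},
])

```text
time_s: 10.4
tcp_pos: [0.4833, -0.3029, 0.1505]
eef_rot: [[0.631, 0.776, 0.001], [0.776, -0.631, -0.0], [0.0, 0.001, -1.0]]
ft_force: [2.3, 2.6, 1.1]
width: 0.0201
grasp_force: 8.0
```

Emit:
carry_out([
  {"hand": 10,"dx": -2.14,"dy": 0,"dz": 0.88,"turn": 0},
  {"hand": 10,"dx": -2.14,"dy": 0,"dz": 0.88,"turn": 0},
])

```text
time_s: 10.6
tcp_pos: [0.4805, -0.3062, 0.1487]
eef_rot: [[0.631, 0.776, 0.001], [0.776, -0.631, -0.0], [0.0, 0.001, -1.0]]
ft_force: [3.4, 2.3, 0.8]
width: 0.0202
grasp_force: 8.0
```

Emit:
carry_out([
  {"hand": 10,"dx": -2.05,"dy": 0,"dz": 1.07,"turn": 0},
  {"hand": 10,"dx": -2.05,"dy": 0,"dz": 1.07,"turn": 0},
])

```text
time_s: 10.8
tcp_pos: [0.4779, -0.3093, 0.1466]
eef_rot: [[0.631, 0.776, 0.001], [0.776, -0.631, -0.0], [0.0, 0.001, -1.0]]
ft_force: [3.2, 2.5, 1.2]
width: 0.0205
grasp_force: 8.0
```

Emit:
carry_out([
  {"hand": 10,"dx": -1.95,"dy": 0,"dz": 1.24,"turn": 0},
  {"hand": 10,"dx": -1.95,"dy": 0,"dz": 1.24,"turn": 0},
])

```text
time_s: 11.0
tcp_pos: [0.4753, -0.3124, 0.1441]
eef_rot: [[0.631, 0.776, 0.0], [0.776, -0.631, -0.0], [0.0, 0.001, -1.0]]
ft_force: [3.6, 2.9, 1.6]
width: 0.0202
grasp_force: 8.0
```

Emit:
carry_out([
  {"hand": 10,"dx": -1.83,"dy": 0,"dz": 1.41,"turn": 0},
  {"hand": 10,"dx": -1.83,"dy": 0,"dz": 1.41,"turn": 0},
])

```text
time_s: 11.2
tcp_pos: [0.4729, -0.3152, 0.1413]
eef_rot: [[0.631, 0.776, 0.0], [0.776, -0.631, -0.0], [-0.0, 0.0, -1.0]]
ft_force: [2.6, 2.7, 2.2]
width: 0.0203
grasp_force: 8.0
```

Emit:
carry_out([
  {"hand": 10,"dx": -1.7,"dy": 0,"dz": 1.56,"turn": 0},
  {"hand": 10,"dx": -1.7,"dy": 0,"dz": 1.56,"turn": 0},
])

```text
time_s: 11.4
tcp_pos: [0.4707, -0.3178, 0.1382]
eef_rot: [[0.631, 0.776, 0.0], [0.776, -0.631, -0.0], [-0.0, 0.0, -1.0]]
ft_force: [3.2, 2.6, 2.6]
width: 0.0202
grasp_force: 8.0
```

Emit:
carry_out([
  {"hand": 10,"dx": -1.56,"dy": 0,"dz": 1.7,"turn": 0},
  {"hand": 10,"dx": -1.56,"dy": 0,"dz": 1.7,"turn": 0},
])

```text
time_s: 11.6
tcp_pos: [0.4687, -0.3202, 0.1347]
eef_rot: [[0.631, 0.776, -0.0], [0.776, -0.631, -0.0], [-0.0, 0.0, -1.0]]
ft_force: [3.0, 2.5, 2.5]
width: 0.0202
grasp_force: 8.0
```

Emit:
carry_out([
  {"hand": 10,"dx": -1.41,"dy": 0,"dz": 1.83,"turn": 0},
  {"hand": 10,"dx": -1.41,"dy": 0,"dz": 1.83,"turn": 0},
])

```text
time_s: 11.8
tcp_pos: [0.4669, -0.3224, 0.131]
eef_rot: [[0.631, 0.776, -0.0], [0.776, -0.631, -0.0], [-0.0, 0.0, -1.0]]
ft_force: [2.3, 2.9, 3.9]
width: 0.0199
grasp_force: 8.0
```

Emit:
carry_out([
  {"hand": 10,"dx": -1.24,"dy": 0,"dz": 1.95,"turn": 0},
  {"hand": 10,"dx": -1.24,"dy": 0,"dz": 1.95,"turn": 0},
])

```text
time_s: 12.0
tcp_pos: [0.4653, -0.3243, 0.1271]
eef_rot: [[0.631, 0.776, -0.0], [0.776, -0.631, -0.0], [-0.0, -0.0, -1.0]]
ft_force: [2.1, 2.4, 3.6]
width: 0.0198
grasp_force: 8.0
```

Emit:
carry_out([
  {"hand": 10,"dx": -1.07,"dy": 0,"dz": 2.05,"turn": 0},
  {"hand": 10,"dx": -1.07,"dy": 0,"dz": 2.05,"turn": 0},
])

```text
time_s: 12.2
tcp_pos: [0.4639, -0.3259, 0.1229]
eef_rot: [[0.631, 0.776, -0.0], [0.776, -0.631, -0.0], [-0.0, -0.0, -1.0]]
ft_force: [1.6, 1.1, 5.5]
width: 0.02
grasp_force: 8.0
```

Emit:
carry_out([
  {"hand": 10,"dx": -0.88,"dy": 0,"dz": 2.14,"turn": 0},
  {"hand": 10,"dx": -0.88,"dy": 0,"dz": 2.14,"turn": 0},
])

```text
time_s: 12.4
tcp_pos: [0.4628, -0.3273, 0.1186]
eef_rot: [[0.631, 0.776, -0.0], [0.776, -0.631, -0.0], [-0.0, -0.0, -1.0]]
ft_force: [0.5, 2.2, 4.8]
width: 0.02
grasp_force: 8.0
```

Emit:
carry_out([
  {"hand": 10,"dx": -0.7,"dy": 0,"dz": 2.21,"turn": 0},
  {"hand": 10,"dx": -0.7,"dy": 0,"dz": 2.21,"turn": 0},
])

```text
time_s: 12.6
tcp_pos: [0.4618, -0.3284, 0.1142]
eef_rot: [[0.631, 0.776, -0.001], [0.776, -0.631, -0.0], [-0.0, -0.0, -1.0]]
ft_force: [0.5, 1.1, 5.7]
width: 0.0205
grasp_force: 8.0
```

Emit:
carry_out([
  {"hand": 10,"dx": -0.5,"dy": 0,"dz": 2.26,"turn": 0},
  {"hand": 10,"dx": -0.5,"dy": 0,"dz": 2.26,"turn": 0},
])

```text
time_s: 12.8
tcp_pos: [0.4611, -0.3293, 0.1097]
eef_rot: [[0.631, 0.776, -0.001], [0.776, -0.631, -0.0], [-0.001, -0.0, -1.0]]
ft_force: [0.2, 0.8, 5.7]
width: 0.0199
grasp_force: 8.0
```

Now the same arc back.

Emit:
carry_out([
  {"hand": 10,"dx": 0.5,"dy": 0,"dz": -2.26,"turn": 0},
  {"hand": 10,"dx": 0.5,"dy": 0,"dz": -2.26,"turn": 0},
])

```text
time_s: 13.0
tcp_pos: [0.4616, -0.3286, 0.1134]
eef_rot: [[0.631, 0.776, -0.001], [0.776, -0.631, -0.001], [-0.001, -0.0, -1.0]]
ft_force: [1.6, -4.1, -3.3]
width: 0.0202
grasp_force: 8.0
```

Emit:
carry_out([
  {"hand": 10,"dx": 0.7,"dy": 0,"dz": -2.21,"turn": 0},
  {"hand": 10,"dx": 0.7,"dy": 0,"dz": -2.21,"turn": 0},
])

```text
time_s: 13.2
tcp_pos: [0.4627, -0.3273, 0.1185]
eef_rot: [[0.631, 0.776, -0.001], [0.776, -0.631, -0.0], [-0.001, -0.0, -1.0]]
ft_force: [2.0, -3.1, -3.7]
width: 0.0201
grasp_force: 8.0
```

Emit:
carry_out([
  {"hand": 10,"dx": 0.88,"dy": 0,"dz": -2.14,"turn": 0},
  {"hand": 10,"dx": 0.88,"dy": 0,"dz": -2.14,"turn": 0},
])

```text
time_s: 13.4
tcp_pos: [0.464, -0.3258, 0.1231]
eef_rot: [[0.631, 0.776, -0.0], [0.776, -0.631, -0.0], [-0.0, -0.0, -1.0]]
ft_force: [1.9, -2.4, -4.4]
width: 0.0201
grasp_force: 8.0
```

Emit:
carry_out([
  {"hand": 10,"dx": 1.07,"dy": 0,"dz": -2.05,"turn": 0},
  {"hand": 10,"dx": 1.07,"dy": 0,"dz": -2.05,"turn": 0},
])

```text
time_s: 13.6
tcp_pos: [0.4654, -0.3241, 0.1273]
eef_rot: [[0.631, 0.776, -0.0], [0.776, -0.631, -0.0], [-0.0, -0.0, -1.0]]
ft_force: [1.9, -2.7, -3.6]
width: 0.0204
grasp_force: 8.0
```

Emit:
carry_out([
  {"hand": 10,"dx": 1.24,"dy": 0,"dz": -1.95,"turn": 0},
  {"hand": 10,"dx": 1.24,"dy": 0,"dz": -1.95,"turn": 0},
])

```text
time_s: 13.8
tcp_pos: [0.467, -0.3222, 0.1312]
eef_rot: [[0.631, 0.776, -0.0], [0.776, -0.631, -0.0], [-0.0, -0.0, -1.0]]
ft_force: [1.2, -2.8, -2.8]
width: 0.0198
grasp_force: 8.0
```

Emit:
carry_out([
  {"hand": 10,"dx": 1.41,"dy": 0,"dz": -1.83,"turn": 0},
  {"hand": 10,"dx": 1.41,"dy": 0,"dz": -1.83,"turn": 0},
])

```text
time_s: 14.0
tcp_pos: [0.4688, -0.3201, 0.1349]
eef_rot: [[0.631, 0.776, -0.0], [0.776, -0.631, -0.0], [-0.0, 0.0, -1.0]]
ft_force: [1.0, -4.8, -3.0]
width: 0.0205
grasp_force: 8.0
```

Emit:
carry_out([
  {"hand": 10,"dx": 1.56,"dy": 0,"dz": -1.7,"turn": 0},
  {"hand": 10,"dx": 1.56,"dy": 0,"dz": -1.7,"turn": 0},
])

```text
time_s: 14.2
tcp_pos: [0.4708, -0.3177, 0.1383]
eef_rot: [[0.631, 0.776, -0.0], [0.776, -0.631, -0.0], [-0.0, 0.0, -1.0]]
ft_force: [0.7, -4.5, -2.5]
width: 0.0199
grasp_force: 8.0
```

Emit:
carry_out([
  {"hand": 10,"dx": 1.7,"dy": 0,"dz": -1.56,"turn": 0},
  {"hand": 10,"dx": 1.7,"dy": 0,"dz": -1.56,"turn": 0},
])

```text
time_s: 14.4
tcp_pos: [0.473, -0.315, 0.1414]
eef_rot: [[0.631, 0.776, 0.0], [0.776, -0.631, -0.0], [-0.0, 0.0, -1.0]]
ft_force: [0.4, -4.1, -3.1]
width: 0.0202
grasp_force: 8.0
```

Emit:
carry_out([
  {"hand": 10,"dx": 1.83,"dy": 0,"dz": -1.41,"turn": 0},
  {"hand": 10,"dx": 1.83,"dy": 0,"dz": -1.41,"turn": 0},
])

```text
time_s: 14.6
tcp_pos: [0.4754, -0.3122, 0.1443]
eef_rot: [[0.631, 0.776, 0.0], [0.776, -0.631, -0.001], [-0.0, 0.0, -1.0]]
ft_force: [1.3, -4.4, -2.8]
width: 0.0203
grasp_force: 8.0
```

Emit:
carry_out([
  {"hand": 10,"dx": 1.95,"dy": 0,"dz": -1.24,"turn": 0},
  {"hand": 10,"dx": 1.95,"dy": 0,"dz": -1.24,"turn": 0},
])

```text
time_s: 14.8
tcp_pos: [0.4779, -0.3092, 0.1467]
eef_rot: [[0.631, 0.776, 0.0], [0.776, -0.631, -0.001], [-0.0, 0.001, -1.0]]
ft_force: [0.2, -5.3, -2.5]
width: 0.02
grasp_force: 8.0
```

Emit:
carry_out([
  {"hand": 10,"dx": 2.05,"dy": 0,"dz": -1.07,"turn": 0},
  {"hand": 10,"dx": 2.05,"dy": 0,"dz": -1.07,"turn": 0},
])

```text
time_s: 15.0
tcp_pos: [0.4805, -0.3062, 0.1489]
eef_rot: [[0.631, 0.776, 0.0], [0.776, -0.631, -0.001], [-0.001, 0.001, -1.0]]
ft_force: [-0.4, -5.6, -3.2]
width: 0.0203
grasp_force: 8.0
```

Emit:
carry_out([
  {"hand": 10,"dx": 2.14,"dy": 0,"dz": -0.88,"turn": 0},
  {"hand": 10,"dx": 2.14,"dy": 0,"dz": -0.88,"turn": 0},
])

```text
time_s: 15.2
tcp_pos: [0.4831, -0.303, 0.1507]
eef_rot: [[0.631, 0.776, 0.0], [0.776, -0.631, -0.001], [-0.001, 0.001, -1.0]]
ft_force: [0.6, -6.2, -2.3]
width: 0.0201
grasp_force: 8.0
```

Emit:
carry_out([
  {"hand": 10,"dx": 2.21,"dy": 0,"dz": -0.7,"turn": 0},
  {"hand": 10,"dx": 2.21,"dy": 0,"dz": -0.7,"turn": 0},
])

```text
time_s: 15.4
tcp_pos: [0.4859, -0.2997, 0.1521]
eef_rot: [[0.631, 0.776, 0.0], [0.776, -0.631, -0.001], [-0.001, 0.001, -1.0]]
ft_force: [0.1, -6.0, -2.2]
width: 0.0204
grasp_force: 8.0
```

Emit:
carry_out([
  {"hand": 10,"dx": 2.26,"dy": 0,"dz": -0.5,"turn": 0},
  {"hand": 10,"dx": 2.26,"dy": 0,"dz": -0.5,"turn": 0},
])

```text
time_s: 15.6
tcp_pos: [0.4887, -0.2963, 0.1532]
eef_rot: [[0.631, 0.776, 0.0], [0.776, -0.631, -0.002], [-0.001, 0.001, -1.0]]
ft_force: [0.1, -6.8, -1.7]
width: 0.0201
grasp_force: 8.0
```

Emit:
carry_out([
  {"hand": 10,"dx": 2.29,"dy": 0,"dz": -0.3,"turn": 0},
  {"hand": 10,"dx": 2.29,"dy": 0,"dz": -0.3,"turn": 0},
])

```text
time_s: 15.8
tcp_pos: [0.4916, -0.2929, 0.1539]
eef_rot: [[0.631, 0.776, 0.0], [0.776, -0.631, -0.002], [-0.001, 0.001, -1.0]]
ft_force: [-0.4, -7.2, -1.9]
width: 0.0197
grasp_force: 8.0
```

Emit:
carry_out([
  {"hand": 10,"dx": 2.31,"dy": 0,"dz": -0.1,"turn": 0},
  {"hand": 10,"dx": 2.31,"dy": 0,"dz": -0.1,"turn": 0},
])

```text
time_s: 16.0
tcp_pos: [0.4945, -0.2893, 0.1542]
eef_rot: [[0.631, 0.776, 0.0], [0.776, -0.631, -0.002], [-0.001, 0.001, -1.0]]
ft_force: [-0.6, -6.5, -1.5]
width: 0.0205
grasp_force: 8.0
```

```bash
cat > fit.py <<'E'
from h import *
from scipy.optimize import least_squares
D=np.array([[.4861,-.2995,.152,1.6,2.5,.8,-1],[.4833,-.3029,.1505,2.3,2.6,1.1,-1],[.4805,-.3062,.1487,3.4,2.3,.8,-1],[.4779,-.3093,.1466,3.2,2.5,1.2,-1],[.4753,-.3124,.1441,3.6,2.9,1.6,-1],[.4729,-.3152,.1413,2.6,2.7,2.2,-1],[.4707,-.3178,.1382,3.2,2.6,2.6,-1],[.4687,-.3202,.1347,3,2.5,2.5,-1],[.4669,-.3224,.131,2.3,2.9,3.9,-1],[.4653,-.3243,.1271,2.1,2.4,3.6,-1],[.4639,-.3259,.1229,1.6,1.1,5.5,-1],[.4628,-.3273,.1186,.5,2.2,4.8,-1],[.4618,-.3284,.1142,.5,1.1,5.7,-1],[.4611,-.3293,.1097,.2,.8,5.7,-1],
[.4627,-.3273,.1185,2,-3.1,-3.7,1],[.464,-.3258,.1231,1.9,-2.4,-4.4,1],[.4654,-.3241,.1273,1.9,-2.7,-3.6,1],[.467,-.3222,.1312,1.2,-2.8,-2.8,1],[.4688,-.3201,.1349,1,-4.8,-3,1],[.4708,-.3177,.1383,.7,-4.5,-2.5,1],[.473,-.315,.1414,.4,-4.1,-3.1,1],[.4754,-.3122,.1443,1.3,-4.4,-2.8,1],[.4779,-.3092,.1467,.2,-5.3,-2.5,1],[.4805,-.3062,.1489,-.4,-5.6,-3.2,1],[.4831,-.303,.1507,.6,-6.2,-2.3,1],[.4859,-.2997,.1521,.1,-6,-2.2,1],[.4887,-.2963,.1532,.1,-6.8,-1.7,1],[.4916,-.2929,.1539,-.4,-7.2,-1.9,1],[.4945,-.2893,.1542,-.6,-6.5,-1.5,1]])
P=D[:,:3]-C+.019*UP;x,z=P@PL,P@UP
c=least_squares(lambda q:np.hypot(x-q[0],z-q[1])-.053,[0,0]);print('circle',c.x*1000,c.fun.std()*1000)
for cx,cz in((0,0),(c.x[0],c.x[1]),(.002,0),(-.002,0)):
  X,Z=x-cx,z-cz;th=np.arctan2(X,Z);F=D[:,3:6];M=(F@PL)*Z-(F@UP)*X  # torque toward +theta
  s=D[:,6]
  r=least_squares(lambda q:M+q[0]*np.sin(th-q[1])+q[2]*s,[.12,-.7,.1]);J=np.linalg.inv(r.jac.T@r.jac)*r.fun.var()
  print(cx,'K %.3f th0 %.1f f %.3f  sd'%(r.x[0],np.degrees(r.x[1]),r.x[2]),np.degrees(J[1,1]**.5),r.fun.std())
  r=least_squares(lambda q:M+q[0]*np.sin(th-q[1])+q[2]*s+q[3],[.12,-.7,.1,0]);print('  with bias',r.x[0],np.degrees(r.x[1]),r.x[2:])
  r=least_squares(lambda q:M+q[0]*np.sin(th-q[1])+q[2]*s+q[3]*s*th,[.12,-.7,.1,0]);print('  with var f',r.x[0],np.degrees(r.x[1]),r.x[2:])
E
python3 fit.py
```

```text
circle [-1.13357638 -0.11056732] 0.13353579991199324
0 K 0.112 th0 -40.3 f 0.235  sd 2.13052419580668 0.020847222407771353
  with bias 0.11917204728943218 -22.09616864664906 [0.23449708 0.03491939]
  with var f 0.11350938690363743 -41.0886285808256 [ 0.22403407 -0.01411851]
-0.0011335763791298456 K 0.110 th0 -39.4 f 0.232  sd 2.130784378545222 0.02033732006612049
  with bias 0.12261602294486533 -14.364075319047341 [0.23170409 0.04850506]
  with var f 0.11045550179688035 -39.939309415351254 [ 0.22477196 -0.00968057]
0.002 K 0.117 th0 -41.8 f 0.240  sd 2.138469600500823 0.02197266056788479
  with bias 0.11844557953165769 -35.520099027468305 [0.24001925 0.01220505]
  with var f 0.11960892736821221 -42.88662741726748 [ 0.22332071 -0.021599  ]
-0.002 K 0.107 th0 -38.8 f 0.229  sd 2.149049586992701 0.0200207349749233
  with bias 0.12419955954049135 -10.1074013126388 [0.22898443 0.05563316]
  with var f 0.10773659457281329 -39.1922946015081 [ 0.22412314 -0.00699126]
```

```bash
cat >> h.py <<'E'
def polar(g,im,C=C):
    A=np.radians(np.arange(-180,180,.5));rr=np.linspace(.037,.062,26)
    P=(C-.010*AX)+rr[:,None,None]*(np.sin(A)[None,:,None]*PL+np.cos(A)[None,:,None]*UP)
    c=(P-g['xyz'])@g['rotation'];u=(g['fx']*c[...,0]/c[...,2]+g['cx']).astype(np.float32);v=(g['fy']*c[...,1]/c[...,2]+g['cy']).astype(np.float32)
    return np.degrees(A),cv2.remap(cv2.cvtColor(im,cv2.COLOR_BGR2GRAY),u,v,cv2.INTER_LINEAR)
E
python3 - <<'E'
from h import *
g=wcam(json.load(open('w2.json')));im=cv2.imread('pics/w2.png')
A,pi=polar(g,im);cv2.imwrite('pics/p2.png',cv2.resize(np.repeat(pi,4,0),(720,208)))
m=np.median(pi,0);print([(a,int(x)) for a,x in zip(A[::10],m[::10])])
for i in np.argsort(m)[:12]: print(A[i],m[i],end='; ')
s=[bot.sense()['ft_force']];print(s)
E
```

```text
[(np.float64(-180.0), 96), (np.float64(-175.0), 209), (np.float64(-170.0), 242), (np.float64(-165.0), 244), (np.float64(-160.0), 214), (np.float64(-155.0), 91), (np.float64(-150.0), 91), (np.float64(-145.0), 92), (np.float64(-140.0), 92), (np.float64(-135.0), 91), (np.float64(-130.0), 91), (np.float64(-125.00000000000001), 92), (np.float64(-119.99999999999999), 90), (np.float64(-115.0), 89), (np.float64(-110.0), 88), (np.float64(-105.00000000000001), 87), (np.float64(-100.0), 88), (np.float64(-95.0), 87), (np.float64(-90.0), 86), (np.float64(-85.0), 86), (np.float64(-80.0), 85), (np.float64(-75.0), 77), (np.float64(-70.0), 60), (np.float64(-65.0), 87), (np.float64(-59.99999999999999), 90), (np.float64(-55.0), 89), (np.float64(-50.0), 88), (np.float64(-45.0), 89), (np.float64(-40.0), 88), (np.float64(-35.0), 88), (np.float64(-29.999999999999996), 88), (np.float64(-25.0), 86), (np.float64(-20.0), 86), (np.float64(-14.999999999999998), 87), (np.float64(-10.0), 86), (np.float64(-5.0), 86), (np.float64(0.0), 87), (np.float64(5.0), 88), (np.float64(10.0), 85), (np.float64(14.99999999999999
[... 351 characters left out ...]
.float64(85.0), 93), (np.float64(90.0), 94), (np.float64(95.0), 94), (np.float64(100.0), 94), (np.float64(105.00000000000001), 94), (np.float64(110.0), 93), (np.float64(115.0), 91), (np.float64(119.99999999999999), 90), (np.float64(125.00000000000001), 92), (np.float64(130.0), 93), (np.float64(135.0), 93), (np.float64(140.0), 91), (np.float64(145.0), 93), (np.float64(150.0), 95), (np.float64(155.0), 96), (np.float64(160.0), 96), (np.float64(165.0), 96), (np.float64(170.0), 97), (np.float64(175.0), 96)]
-71.0 59.0; -70.5 59.0; -72.0 60.0; -71.5 60.0; -70.0 60.0; -72.5 61.0; -69.5 61.0; -69.0 63.0; -73.0 63.0; -68.5 64.5; -68.0 66.5; -73.5 67.0; [array([-0.64035342, -6.52379191, -1.53409702])]
```

View pics/p2.png

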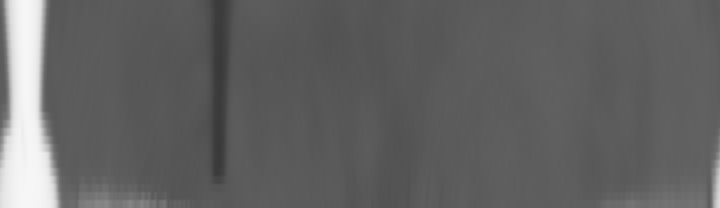

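The unwrapped face shows the mark clearly at −71° (column ≈218), so its angle can be tracked to about 1° without viewing. The force fit puts heavy-down at pinch angle ≈ −40°, but that depends on sensor bias. I'll cross-check by letting the wheel creep from both sides and taking the midpoint.

Emit:
carry_out([
  {"hand": 10,"dx": 4.6,"dy": 0,"dz": 0.2,"turn": 0},
  {"hand": 10,"dx": 4.6,"dy": 0,"dz": 0.6,"turn": 0},
  {"hand": 10,"dx": 4.5,"dy": 0,"dz": 1.0,"turn": 0},
  {"hand": 10,"dx": 4.4,"dy": 0,"dz": 1.4,"turn": 0},
  {"hand": 10,"dx": 4.3,"dy": 0,"dz": 1.8,"turn": 0},
  {"hand": 10,"dx": 4.1,"dy": 0,"dz": 2.1,"turn": 0},
  {"hand": 10,"dx": 3.9,"dy": 0,"dz": 2.5,"turn": 0},
  {"hand": 10,"dx": 0,"dy": 0,"dz": 0,"turn": 0},
])

```text
time_s: 16.8
tcp_pos: [0.5146, -0.2656, 0.1453]
eef_rot: [[0.631, 0.776, 0.002], [0.776, -0.631, -0.002], [-0.0, 0.003, -1.0]]
ft_force: [1.7, -5.0, 0.7]
width: 0.0198
grasp_force: 8.0
```

Emit:
carry_out([
  {"hand": 50,"dx": 0,"dy": 0,"dz": 0,"turn": 0},
  {"hand": 50,"dx": 0,"dy": 0,"dz": 0,"turn": 0},
  {"hand": 50,"dx": 0,"dy": 0,"dz": 0,"turn": 0},
  {"hand": 50,"dx": 0,"dy": 0,"dz": -25,"turn": 0},
  {"hand": 50,"dx": 0,"dy": 0,"dz": -40,"turn": 0},
  {"hand": 50,"dx": -15,"dy": -20,"dz": -40,"turn": 0},
  {"hand": 50,"dx": -15,"dy": -40,"dz": 0,"turn": 0},
  {"hand": 50,"dx": 0,"dy": -40,"dz": 0,"turn": 0},
])

```text
time_s: 17.6
tcp_pos: [0.4162, -0.2255, 0.2504]
eef_rot: [[0.632, 0.775, 0.002], [0.775, -0.632, -0.001], [-0.0, 0.002, -1.0]]
ft_force: [-0.4, -0.3, 0.7]
width: 0.0499
grasp_force: 0.0
```

Emit:
carry_out([
  {"hand": 70,"dx": 0,"dy": -40,"dz": 0,"turn": 0},
  {"hand": 70,"dx": 0,"dy": -18,"dz": 0,"turn": 0},
  {"hand": 70,"dx": 0,"dy": 0,"dz": 0,"turn": 0},
  {"hand": 70,"dx": 0,"dy": 0,"dz": 0,"turn": 0},
  {"hand": 70,"dx": 0,"dy": 0,"dz": 0,"turn": 0},
])

```text
time_s: 18.1
tcp_pos: [0.3727, -0.1889, 0.249]
eef_rot: [[0.631, 0.776, 0.0], [0.776, -0.631, 0.0], [0.0, -0.0, -1.0]]
ft_force: [1.1, 0.2, -0.4]
width: 0.0703
grasp_force: 0.0
```

```bash
cat >> h.py <<'E'
def mark(n):
    g,im=cal();cv2.imwrite(f'pics/{n}.png',im);A,pi=polar(g,im);m=np.median(pi,0)
    k=cv2.blur(m.reshape(1,-1).astype(np.float32),(9,1)).ravel();bg=cv2.medianBlur(m.astype(np.uint8).reshape(1,-1),81).ravel()
    s=k-bg;o=np.argsort(s)[:8];print('mark',[(float(A[i]),round(float(s[i]))) for i in o])
    F=[]
    for _ in range(5):
        F.append(bot.sense()['ft_force']);bot.grab_frame('top')
    print('free F',np.mean(F,0),bot.sense()['time_s'],bot.sense()['tcp_pos'])
E
python3 -c "
from h import *
mark('w4')"
```

```text
mark [(-70.5, -25), (-71.0, -25), (-70.0, -25), (-71.5, -24), (-69.5, -24), (-72.0, -23), (-69.0, -23), (-72.5, -22)]
free F [-0.05320651 -0.24263435  0.09716113] 18.4 [ 0.37230288 -0.18866148  0.24885776]
```

Emit:
carry_out([
  {"hand": 50,"dx": 9,"dy": 40,"dz": 0,"turn": 0},
  {"hand": 50,"dx": 10,"dy": 40,"dz": 0,"turn": 0},
  {"hand": 50,"dx": 10,"dy": 40,"dz": 0,"turn": 0},
  {"hand": 50,"dx": 10,"dy": 38.5,"dz": 0,"turn": 0},
  {"hand": 50,"dx": 0,"dy": 0,"dz": 25,"turn": 0},
  {"hand": 50,"dx": 0,"dy": 0,"dz": 40,"turn": 0},
  {"hand": 50,"dx": 0,"dy": 0,"dz": 30,"turn": 0},
  {"hand": 50,"dx": 0,"dy": 0,"dz": 15,"turn": 0},
])

```text
time_s: 19.2
tcp_pos: [0.5182, -0.257, 0.1353]
eef_rot: [[0.631, 0.776, -0.004], [0.776, -0.631, 0.004], [-0.0, -0.006, -1.0]]
ft_force: [-0.8, 0.3, 0.1]
width: 0.05
grasp_force: 0.0
```

Emit:
carry_out([
  {"hand": 30,"dx": 0,"dy": 0,"dz": 0,"turn": 0},
  {"hand": 10,"dx": 0,"dy": 0,"dz": 0,"turn": 0},
  {"hand": 10,"dx": 0,"dy": 0,"dz": 0,"turn": 0},
  {"hand": 10,"dx": 0,"dy": 0,"dz": 0,"turn": 0},
  {"hand": 10,"dx": 0,"dy": 0,"dz": 0,"turn": 0},
], newtons=10)

```text
time_s: 19.7
tcp_pos: [0.5204, -0.2587, 0.141]
eef_rot: [[0.631, 0.776, 0.002], [0.776, -0.631, -0.001], [0.0, 0.002, -1.0]]
ft_force: [-0.7, 1.9, 6.5]
width: 0.0203
grasp_force: 10.0
```

```bash
python3 -c "
from h import *
meas()"
```

```text
{'t': 19.95, 'th': np.float64(43.9), 'r': np.float64(55.4), 'Ft': np.float64(-3.83), 'sd': np.float64(0.46), 'Fr': np.float64(4.85), 'Fax': np.float64(-1.84), 'M': np.float64(-0.2123), 'wt': np.float64(-0.185), 'w': 20.3, 'g': 10.0}
```

Emit:
carry_out([
  {"hand": 10,"dx": -3.5,"dy": 0,"dz": -3.2,"turn": 0},
  {"hand": 10,"dx": -3.8,"dy": 0,"dz": -2.9,"turn": 0},
  {"hand": 10,"dx": -4.0,"dy": 0,"dz": -2.6,"turn": 0},
  {"hand": 10,"dx": -4.2,"dy": 0,"dz": -2.2,"turn": 0},
  {"hand": 10,"dx": -4.4,"dy": 0,"dz": -1.8,"turn": 0},
  {"hand": 10,"dx": -4.6,"dy": 0,"dz": -1.4,"turn": 0},
  {"hand": 10,"dx": -4.7,"dy": 0,"dz": -1.0,"turn": 0},
  {"hand": 10,"dx": -4.8,"dy": 0,"dz": -0.6,"turn": 0},
])

```text
time_s: 20.75
tcp_pos: [0.4985, -0.2847, 0.155]
eef_rot: [[0.631, 0.776, 0.001], [0.776, -0.631, 0.0], [0.001, 0.001, -1.0]]
ft_force: [5.1, 2.5, -0.6]
width: 0.0199
grasp_force: 10.0
```

Emit:
carry_out([
  {"hand": 10,"dx": -4.8,"dy": 0,"dz": -0.2,"turn": 0},
  {"hand": 10,"dx": -4.8,"dy": 0,"dz": 0.2,"turn": 0},
  {"hand": 10,"dx": -4.8,"dy": 0,"dz": 0.6,"turn": 0},
  {"hand": 10,"dx": -4.7,"dy": 0,"dz": 1.0,"turn": 0},
  {"hand": 10,"dx": -4.6,"dy": 0,"dz": 1.4,"turn": 0},
  {"hand": 10,"dx": -4.4,"dy": 0,"dz": 1.8,"turn": 0},
  {"hand": 10,"dx": -4.2,"dy": 0,"dz": 2.2,"turn": 0},
  {"hand": 10,"dx": -4.0,"dy": 0,"dz": 2.6,"turn": 0},
])

```text
time_s: 21.55
tcp_pos: [0.4754, -0.3123, 0.1454]
eef_rot: [[0.631, 0.776, 0.001], [0.776, -0.631, 0.002], [0.002, -0.001, -1.0]]
ft_force: [2.8, 4.8, 3.7]
width: 0.0198
grasp_force: 10.0
```

Emit:
carry_out([
  {"hand": 10,"dx": -3.8,"dy": 0,"dz": 2.9,"turn": 0},
  {"hand": 10,"dx": -3.5,"dy": 0,"dz": 3.2,"turn": 0},
  {"hand": 10,"dx": -3.2,"dy": 0,"dz": 3.5,"turn": 0},
  {"hand": 10,"dx": -2.9,"dy": 0,"dz": 3.8,"turn": 0},
  {"hand": 10,"dx": -2.6,"dy": 0,"dz": 4.0,"turn": 0},
  {"hand": 10,"dx": -2.2,"dy": 0,"dz": 4.2,"turn": 0},
  {"hand": 10,"dx": -1.8,"dy": 0,"dz": 4.4,"turn": 0},
  {"hand": 10,"dx": 0,"dy": 0,"dz": 0,"turn": 0},
])

```text
time_s: 22.35
tcp_pos: [0.4618, -0.3285, 0.1188]
eef_rot: [[0.631, 0.775, -0.002], [0.775, -0.631, 0.0], [-0.001, -0.002, -1.0]]
ft_force: [-0.5, 2.9, 1.8]
width: 0.0201
grasp_force: 10.0
```

```bash
python3 -c "
from h import *
meas(3)"
```

```text
{'t': 22.45, 'th': np.float64(-71.28), 'r': np.float64(55.6), 'Ft': np.float64(2.2), 'sd': np.float64(0.13), 'Fr': np.float64(-0.38), 'Fax': np.float64(-1.77), 'M': np.float64(0.1223), 'wt': np.float64(0.098), 'w': 20.1, 'g': 10.0}
```

Emit:
carry_out([
  {"hand": 50,"dx": 0,"dy": 0,"dz": 0,"turn": 0},
  {"hand": 50,"dx": 0,"dy": 0,"dz": 0,"turn": 0},
  {"hand": 50,"dx": 0,"dy": 0,"dz": 0,"turn": 0},
  {"hand": 50,"dx": 0,"dy": 0,"dz": -25,"turn": 0},
  {"hand": 50,"dx": 0,"dy": 0,"dz": -40,"turn": 0},
  {"hand": 50,"dx": 0,"dy": 0,"dz": -40,"turn": 0},
  {"hand": 50,"dx": 10,"dy": -20,"dz": -25,"turn": 0},
  {"hand": 50,"dx": 20,"dy": -40,"dz": 0,"turn": 0},
])

```text
time_s: 23.25
tcp_pos: [0.4369, -0.2701, 0.254]
eef_rot: [[0.633, 0.774, 0.006], [0.774, -0.633, -0.007], [-0.002, 0.01, -1.0]]
ft_force: [-0.5, 1.3, -0.1]
width: 0.0498
grasp_force: 0.0
```

Emit:
carry_out([
  {"hand": 70,"dx": 20,"dy": -40,"dz": 0,"turn": 0},
  {"hand": 70,"dx": 10,"dy": -40,"dz": 0,"turn": 0},
  {"hand": 70,"dx": 10,"dy": -18,"dz": 0,"turn": 0},
  {"hand": 70,"dx": 0,"dy": 0,"dz": 0,"turn": 0},
  {"hand": 70,"dx": 0,"dy": 0,"dz": 0,"turn": 0},
  {"hand": 70,"dx": 0,"dy": 0,"dz": 0,"turn": 0},
])

```text
time_s: 23.85
tcp_pos: [0.3847, -0.1753, 0.2492]
eef_rot: [[0.632, 0.775, 0.0], [0.775, -0.632, -0.0], [-0.0, 0.0, -1.0]]
ft_force: [0.7, -0.7, 0.5]
width: 0.0702
grasp_force: 0.0
```

```bash
python3 -c "
from h import *
mark('w5')"
```

```text
mark [(-138.0, -30), (-137.5, -30), (-138.5, -29), (-137.0, -29), (-139.0, -28), (-136.5, -27), (-139.5, -27), (-136.0, -25)]
free F [-0.16764817 -0.17914819  0.00099196] 24.15 [ 0.384421   -0.17467915  0.24894026]
```

View pics/w5.png

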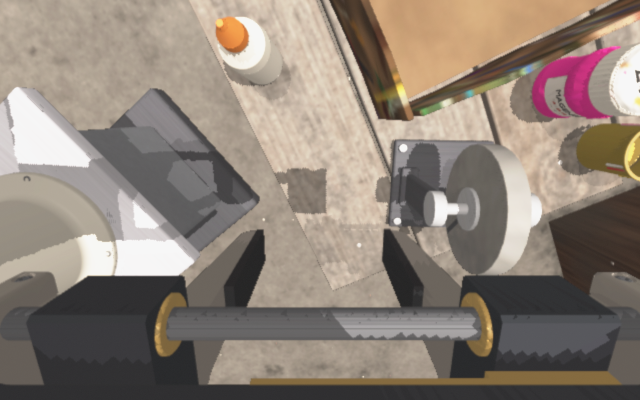

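Mark at about (455,243), unwrapped angle −138°. The two rest positions, −70.7° and −138°, put heavy-down at mark ≈ −104.5°, and the force fit gave about −110° with some bias. I'll regrip at the top and let the arm settle before closing.

```bash
python3 -c "
from h import *
mark('w6')"
```

```text
mark [(-138.0, -30), (-138.5, -30), (-137.5, -29), (-139.0, -29), (-137.0, -28), (-139.5, -27), (-136.5, -26), (-140.0, -25)]
free F [ 0.1564037  -0.22560814 -0.18990907] 24.45 [ 0.38434564 -0.17431053  0.24910798]
```

Emit:
carry_out([
  {"hand": 60,"dx": -5,"dy": 40,"dz": 0,"turn": 0},
  {"hand": 60,"dx": -5,"dy": 40,"dz": 0,"turn": 0},
  {"hand": 60,"dx": -5,"dy": 40,"dz": 0,"turn": 0},
  {"hand": 60,"dx": -3,"dy": 38,"dz": 0,"turn": 0},
  {"hand": 60,"dx": 0,"dy": 0,"dz": 30,"turn": 0},
  {"hand": 60,"dx": 0,"dy": 0,"dz": 30,"turn": 0},
  {"hand": 60,"dx": 0,"dy": 0,"dz": 20,"turn": 0},
  {"hand": 60,"dx": 0,"dy": 0,"dz": 14,"turn": 0},
])

```text
time_s: 25.25
tcp_pos: [0.4949, -0.2874, 0.153]
eef_rot: [[0.631, 0.776, -0.002], [0.776, -0.631, 0.002], [0.0, -0.003, -1.0]]
ft_force: [-0.5, 0.2, 0.6]
width: 0.0601
grasp_force: 0.0
```

Emit:
carry_out([
  {"hand": 40,"dx": 0,"dy": 0,"dz": 0,"turn": 0},
  {"hand": 40,"dx": 0,"dy": 0,"dz": 0,"turn": 0},
  {"hand": 40,"dx": 0,"dy": 0,"dz": 0,"turn": 0},
  {"hand": 40,"dx": 0,"dy": 0,"dz": 0,"turn": 0},
  {"hand": 40,"dx": 0,"dy": 0,"dz": 0,"turn": 0},
  {"hand": 40,"dx": 0,"dy": 0,"dz": 0,"turn": 0},
])

```text
time_s: 25.85
tcp_pos: [0.4957, -0.2882, 0.1556]
eef_rot: [[0.631, 0.776, 0.001], [0.776, -0.631, -0.001], [-0.0, 0.001, -1.0]]
ft_force: [-0.7, -0.4, -0.2]
width: 0.0399
grasp_force: 0.0
```

Emit:
carry_out([
  {"hand": 25,"dx": 0,"dy": 0,"dz": 0,"turn": 0},
  {"hand": 10,"dx": 0,"dy": 0,"dz": 0,"turn": 0},
  {"hand": 10,"dx": 0,"dy": 0,"dz": 0,"turn": 0},
  {"hand": 10,"dx": 0,"dy": 0,"dz": 0,"turn": 0},
  {"hand": 10,"dx": 0,"dy": 0,"dz": 0,"turn": 0},
], newtons=20)

```text
time_s: 26.35
tcp_pos: [0.4957, -0.2881, 0.1551]
eef_rot: [[0.631, 0.775, 0.0], [0.775, -0.631, -0.0], [0.0, 0.0, -1.0]]
ft_force: [1.7, 0.1, -1.1]
width: 0.0202
grasp_force: 20.0
```

```bash
python3 -c "
from h import *
meas()"
```

```text
{'t': 26.6, 'th': np.float64(0.05), 'r': np.float64(54.1), 'Ft': np.float64(0.72), 'sd': np.float64(0.37), 'Fr': np.float64(-1.01), 'Fax': np.float64(2.04), 'M': np.float64(0.0391), 'wt': np.float64(-0.075), 'w': 19.9, 'g': 20.0}
```

Emit:
carry_out([
  {"hand": 10,"dx": 3.9,"dy": 0,"dz": 0.1,"turn": 0},
  {"hand": 10,"dx": 3.9,"dy": 0,"dz": 0.4,"turn": 0},
  {"hand": 10,"dx": 3.9,"dy": 0,"dz": 0.7,"turn": 0},
  {"hand": 10,"dx": 3.8,"dy": 0,"dz": 1.0,"turn": 0},
  {"hand": 10,"dx": 3.7,"dy": 0,"dz": 1.3,"turn": 0},
  {"hand": 10,"dx": 3.6,"dy": 0,"dz": 1.5,"turn": 0},
  {"hand": 10,"dx": 3.5,"dy": 0,"dz": 1.8,"turn": 0},
  {"hand": 10,"dx": 3.4,"dy": 0,"dz": 2.0,"turn": 0},
])

```text
time_s: 27.4
tcp_pos: [0.5138, -0.2665, 0.1476]
eef_rot: [[0.631, 0.776, -0.001], [0.776, -0.631, -0.004], [-0.004, 0.001, -1.0]]
ft_force: [-4.3, -4.3, 4.4]
width: 0.0201
grasp_force: 20.0
```

```bash
python3 -c "
from h import *
meas();meas(3)"
```

```text
{'t': 27.65, 'th': np.float64(31.86), 'r': np.float64(54.5), 'Ft': np.float64(-6.62), 'sd': np.float64(0.63), 'Fr': np.float64(1.25), 'Fax': np.float64(0.12), 'M': np.float64(-0.3606), 'wt': np.float64(-1.339), 'w': 19.9, 'g': 20.0}
{'t': 27.75, 'th': np.float64(31.86), 'r': np.float64(54.5), 'Ft': np.float64(-6.82), 'sd': np.float64(0.58), 'Fr': np.float64(1.72), 'Fax': np.float64(0.35), 'M': np.float64(-0.3716), 'wt': np.float64(-1.325), 'w': 20.6, 'g': 20.0}
```

Emit:
carry_out([
  {"hand": 10,"dx": 1.4,"dy": 0,"dz": 0.9,"turn": 0},
  {"hand": 10,"dx": 0,"dy": 0,"dz": 0,"turn": 0},
  {"hand": 50,"dx": 0,"dy": 0,"dz": 0,"turn": 0},
  {"hand": 50,"dx": 0,"dy": 0,"dz": 0,"turn": 0},
  {"hand": 50,"dx": 0,"dy": 0,"dz": 0,"turn": 0},
  {"hand": 50,"dx": 0,"dy": 0,"dz": -25,"turn": 0},
  {"hand": 50,"dx": 0,"dy": 0,"dz": -40,"turn": 0},
  {"hand": 50,"dx": 0,"dy": -20,"dz": -38,"turn": 0},
])

```text
time_s: 28.55
tcp_pos: [0.4999, -0.2512, 0.2488]
eef_rot: [[0.631, 0.776, -0.001], [0.776, -0.631, 0.001], [0.001, -0.001, -1.0]]
ft_force: [0.4, 0.3, 0.3]
width: 0.0504
grasp_force: 0.0
```

Emit:
carry_out([
  {"hand": 70,"dx": 0,"dy": -40,"dz": 0,"turn": 0},
  {"hand": 70,"dx": 0,"dy": -40,"dz": 0,"turn": 0},
  {"hand": 70,"dx": 0,"dy": -40,"dz": 0,"turn": 0},
  {"hand": 70,"dx": 0,"dy": -18,"dz": 0,"turn": 0},
  {"hand": 70,"dx": 0,"dy": 0,"dz": 0,"turn": 0},
  {"hand": 70,"dx": 0,"dy": 0,"dz": 0,"turn": 0},
  {"hand": 70,"dx": 0,"dy": 0,"dz": 0,"turn": 0},
])

```text
time_s: 29.25
tcp_pos: [0.3932, -0.1646, 0.2484]
eef_rot: [[0.631, 0.776, 0.0], [0.776, -0.631, 0.0], [0.0, 0.0, -1.0]]
ft_force: [-0.7, 0.7, 0.4]
width: 0.0699
grasp_force: 0.0
```

```bash
python3 -c "
from h import *
mark('w7')"
```

```text
mark [(-107.5, -28), (-107.0, -28), (-108.0, -27), (-106.5, -27), (-108.5, -26), (-106.0, -25), (-109.0, -25), (-109.50000000000001, -23)]
free F [-0.06410131 -0.0487501   0.24215228] 29.55 [ 0.39280118 -0.16433386  0.24825347]
```

Emit:
carry_out([
  {"hand": 60,"dx": -3,"dy": 40,"dz": 0,"turn": 0},
  {"hand": 60,"dx": 0,"dy": 40,"dz": 0,"turn": 0},
  {"hand": 60,"dx": 0,"dy": 40,"dz": 0,"turn": 0},
  {"hand": 60,"dx": 0,"dy": 38,"dz": 0,"turn": 0},
  {"hand": 50,"dx": 0,"dy": 0,"dz": 30,"turn": 0},
  {"hand": 50,"dx": 0,"dy": 0,"dz": 35,"turn": 0},
  {"hand": 50,"dx": 0,"dy": 0,"dz": 22,"turn": 0},
  {"hand": 50,"dx": 0,"dy": 0,"dz": 13,"turn": 0},
])

```text
time_s: 30.35
tcp_pos: [0.5123, -0.2655, 0.1456]
eef_rot: [[0.631, 0.776, -0.003], [0.776, -0.631, 0.003], [-0.0, -0.004, -1.0]]
ft_force: [-0.9, -0.2, 0.3]
width: 0.0504
grasp_force: 0.0
```

Emit:
carry_out([
  {"hand": 40,"dx": 0,"dy": 0,"dz": 0,"turn": 0},
  {"hand": 40,"dx": 0,"dy": 0,"dz": 0,"turn": 0},
  {"hand": 40,"dx": 0,"dy": 0,"dz": 0,"turn": 0},
  {"hand": 40,"dx": 0,"dy": 0,"dz": 0,"turn": 0},
  {"hand": 40,"dx": 0,"dy": 0,"dz": 0,"turn": 0},
  {"hand": 40,"dx": 0,"dy": 0,"dz": 0,"turn": 0},
])

```text
time_s: 30.95
tcp_pos: [0.5135, -0.2663, 0.1489]
eef_rot: [[0.631, 0.776, 0.001], [0.776, -0.631, -0.001], [0.0, 0.001, -1.0]]
ft_force: [0.4, 1.1, 0.1]
width: 0.0397
grasp_force: 0.0
```

Emit:
carry_out([
  {"hand": 25,"dx": 0,"dy": 0,"dz": 0,"turn": 0},
  {"hand": 10,"dx": 0,"dy": 0,"dz": 0,"turn": 0},
  {"hand": 10,"dx": 0,"dy": 0,"dz": 0,"turn": 0},
  {"hand": 10,"dx": 0,"dy": 0,"dz": 0,"turn": 0},
  {"hand": 10,"dx": 0,"dy": 0,"dz": 0,"turn": 0},
], newtons=25)

```text
time_s: 31.45
tcp_pos: [0.5137, -0.2666, 0.1485]
eef_rot: [[0.632, 0.775, 0.001], [0.775, -0.632, -0.001], [0.0, 0.001, -1.0]]
ft_force: [3.3, -1.9, -2.0]
width: 0.0198
grasp_force: 25.0
```

```bash
python3 -c "
from h import *
meas()"
```

```text
{'t': 31.7, 'th': np.float64(30.59), 'r': np.float64(55.2), 'Ft': np.float64(1.56), 'sd': np.float64(0.46), 'Fr': np.float64(-2.25), 'Fax': np.float64(4.42), 'M': np.float64(0.0858), 'wt': np.float64(-0.046), 'w': 20.4, 'g': 25.0}
```

Emit:
carry_out([
  {"hand": 10,"dx": 2,"dy": 0,"dz": 1.2,"turn": 0},
  {"hand": 10,"dx": 2,"dy": 0,"dz": 1.3,"turn": 0},
  {"hand": 10,"dx": 0,"dy": 0,"dz": 0,"turn": 0},
  {"hand": 10,"dx": 0,"dy": 0,"dz": 0,"turn": 0},
  {"hand": 10,"dx": 0,"dy": 0,"dz": 0,"turn": 0},
])

```text
time_s: 32.2
tcp_pos: [0.5151, -0.2649, 0.1471]
eef_rot: [[0.631, 0.776, -0.001], [0.776, -0.631, -0.004], [-0.004, 0.001, -1.0]]
ft_force: [-2.9, -5.3, 4.0]
width: 0.0203
grasp_force: 25.0
```

```bash
python3 -c "
from h import *
meas()"
```

```text
{'t': 32.45, 'th': np.float64(33.36), 'r': np.float64(55.2), 'Ft': np.float64(-6.74), 'sd': np.float64(0.33), 'Fr': np.float64(-0.21), 'Fax': np.float64(1.59), 'M': np.float64(-0.3723), 'wt': np.float64(-1.469), 'w': 19.9, 'g': 25.0}
```

```bash
python3 -c "
from h import *
meas(8)
print(bot.finish_job())"
```

```text
{'t': 32.8, 'th': np.float64(33.33), 'r': np.float64(55.2), 'Ft': np.float64(-6.68), 'sd': np.float64(0.38), 'Fr': np.float64(-0.42), 'Fax': np.float64(1.95), 'M': np.float64(-0.3687), 'wt': np.float64(-1.477), 'w': 19.8, 'g': 25.0}
the job is handed in; nothing more can be done
None
```

I handed the job in at about 33 s with the wheel held still by its rim at 25 N and the heavy side straight down to within a few degrees: creep from both sides put heavy-down at mark −104.5°, the force fit put it at about −110°, and the wheel was left at roughly −105° by grip angle, with no camera look after the last 3° nudge.

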